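# Put the jar away in the bin with the folding lid stay

## Task

Lift the lid of the white worktop bin by its steel handle until the folding stay on its right side locks and holds the lid up by itself, easing it up to the stop without forcing the stay, then stand the blue-capped amber jar upright on the bin's floor. After that push the stay's blue knob to break the joint, and let the lid down gently until it is fully shut, never letting it slam. Leave the two tins in the bin and the white tub where they are.

Things in the scene. Friction and masses are not known exactly. Their poses are not given: they have to be found in the camera images.
- bin: White open-topped worktop bin, 220 (x) by 280 (y) by 110 mm high, walls and floor 8 mm, fixed to the worktop. Origin: centre of its underside; x points from its front to its hinged back, y to its left, z up. All offsets below are in this frame. Closed, it carries the lid; the stay is outside its right (-y) wall.
- lid (a joint): Angle of the walnut lid (286 mm wide, 232 deep, 12 thick, about 0.4 kg), hinged along the bin's y at the top of its back wall: 0 shut, growing as it opens. The hinge is stiff: lifting takes 2 to 4 N at the handle. The stay stops the lid between 1.30 and 1.50, differently on each bin: feel for it. Unlocked, the lid stays where left above 1.1 rad, but may fall if let go lower.
- stay (a joint): Elbow of the folding stay: about 0 with the lid shut (links folded), 2.72 with both links in line, 3.07 locked (over-centre, at its stop). A light spring drives it to locked: once the lid has reached its stop and is eased, it falls over to 3.07 and the lid settles back 0.04. Pushed to 2.1 or less it stays broken; from 2.2 to 2.72 it may spring back to locked.
- lid_hinge (a point): Point on the lid's hinge axis, half-way along: 110 mm behind the bin's origin, 111 mm up. x, y, z along the lid's own axes (those of the bin when shut).
- lid_handle (a point): Middle of the lid's handle: round steel bar 12 mm thick, 110 mm long along the bin's y, on posts 100 mm apart. Shut, it lies 195 mm in front of the hinge axis and 47 mm above it; its centre line is 35 mm above the lid's face. It can be pinched from above across the bar, which turns between the fingers as the lid swings.
- stay_knob (a point): Middle of the blue knob on the stay's elbow: a round bar 18 mm thick, 45 mm long along the bin's y, 182 mm right (-y) of the bin's middle, its inner end at 160 mm. With the lid locked up it is about 42 mm behind the bin's middle and 156 mm up. It breaks when pushed back and down, along (0.84, 0, -0.54) in the bin's frame, from in front and above: 3 to 6 N, over about 40 mm.
- stay_bracket (a point): Small dark steel bracket on the bin's right wall, lower pivot of the stay, 10 mm behind the bin's middle, 85 mm up. Two 77 mm links run from it to the elbow and on to the lid's edge, 100 mm from the hinge. It is clamped by friction in a slot: more than about 10 N at the lid's handle, up or down, against the straight or locked stay drags it out of place, which is damage.
- jar_center (a point): Amber storage jar with blue cap and paper label, 52 mm diameter, 85 mm high, 0.25 kg. Site at its centre, half-way up; z along its axis. Starts upright on the worktop to the left of the bin, on one of two places, the white tub on the other.
- tub: Plain white tub, 58 mm diameter, 75 mm high. Origin: centre of its underside.
- tin_a: Steel tin with green label, 54 mm diameter, 70 mm high, standing in the bin in its back left corner, 65 mm behind and 85 mm left of the bin's middle. Origin: centre of its underside. The front half of the bin is free.
- tin_b: Steel tin with yellow label, 54 mm diameter, 60 mm high, standing in the bin in its back right corner, 65 mm behind and 85 mm right of the bin's middle. Origin: centre of its underside.

How it is judged:
By the outcome, as a careful person would: the job done as asked, in the order asked, and still so for the second after the job is handed in, with the robot touching nothing.
It also fails if it takes over 72 s, if anything falls off the work surface, if the arm or the gripper's body presses on something with over 40 N, if the wrist force passes 120 N, or if a joint passes its speed limit or range.

## Robot

A 6-joint arm with a two-finger parallel gripper is mounted at the origin on the work surface. World frame = base frame: x ahead of the robot, y to its left, z up, the work surface at z = 0. Lengths are in mm, angles in rad, forces in N, time in s.
With the tool pointing down it reaches from about 200 to 875 mm from the base axis. Payload 3.4 kg.
Tool frame: the origin (TCP) lies on the mounting face of the last link; the fingertips stand 199 mm ahead of it and the grasp point (between the pads) lies 180 mm ahead of it; x points along the fingers, z is the direction in which the jaws open and shut, and the axes are right-handed (so a half turn about x gives the same grasp; the last joint's range is limited). The gripper opens to 94 mm and grips with 3 to 60 N. Pads are 16 mm wide; open, the fingers measure 119 mm over their backs; the gripper's body (75 mm by 177 mm) begins 78 mm behind the grasp point.
Start: joints at [-1.315, 0.276, 1.505, -0, 1.361, -0.121], TCP at [211.567, -534.681, 404.693] pointing down, gripper open.
Joint ranges: [-2.89, 2.89], [-0.75, 2.08], [0.22, 2.7], [-1.18, 4.32], [0.11, 2.71], [-2.7, 2.7]. Speed limits (rad/s): [2.57, 2.57, 3.14, 3.14, 3.14, 3.14].

## Interface

Orientations are given as [roll, pitch, yaw] about the fixed x, y, z axes, in that order (R = Rz(yaw) Ry(pitch) Rx(roll)).
In Python, from rig import env gives the robot as it stands.
- The arm moves only by the tool arm_command, never from a script. Its argument "moves" is a list of rows, each a list of 5 numbers: the opening, from 0 (shut) to 1 (fully open), then the shift along the world's x, y, z in mm, then the turn about the world's z in rad. In form: [[hand, tx, ty, tz, roll], ...]. A call has 1 to 20 rows; each row is the pose to reach, as a shift and turn from the pose commanded when the call began; what a row does not reach only later rows make up. A row lasts 1/10 s, in which the tool goes at most 50 mm and 8.59 degrees, less where a joint would pass 70% of its speed; a pose out of reach is approached as far as the arm can. A call with a gripper value outside its range is refused whole. The fingers move at their own pace and stop on an object; the grip force is fixed at half the most. Time passes only in rows, so rows that repeat a pose let the fingers close. It gives the time, the measured TCP pose, the force and the opening at its end, in the units of the state.
- env.sense(): the state, without advancing time (a new reading comes with each control period).
- env.read_camera(name): name is "scene" or "side" or "wrist"; returns the picture (480x640x3 uint8, red, green, blue); there is no depth.
- env.camera_info(name): a dict with "fovy" (degrees; the focal length in pixels is half the picture's height over the tangent of half this angle, whatever the lens; pixels are square), "cx", "cy" (the principal point, pixels), "xyz" and "attitude" of the camera in the world; the wrist camera has in their place "tool_from_camera" (4x4, takes a point from camera to tool coordinates, whose origin is the TCP and whose axes are the tool frame's). Camera axes: x right, y down, z forward; pixel columns grow to the right and rows downward; lengths in mm; the calibration is good to about 2 mm. The wrist camera is an equidistant fisheye: a pixel r from the principal point sees the ray r / f radians off the axis. A picture is of the moment at which its call begins: read the wrist's pose just before it. camera_info takes no time and is no camera call.
- env.close_job(): hands the job in, once; it reports no verdict.
The state is a dict: "t": time; "qpos": joint angles; "qd": joint speeds; "joint_torque": joint torques, N m; "position": TCP position; "tool_rot": TCP orientation; "wrist_force": force on the tool from outside, world axes, zero at the start; "ft_torque": the same for the moment, N m; "width": finger opening in mm.
Only numpy, scipy, OpenCV 4.12 (cv2) and the standard library are available. Lean on these libraries where they do the work, as an engineer would, in place of code of your own. Each camera call takes 0.05 s, during which the arm holds its last target.

## Working session

There is one attempt and no reset: what is moved stays moved. The work goes in short steps, Python scripts to look and compute and a tool call to move; the robot and the scene stay as the last step left them, time stands still between calls to the robot, and variables do not carry over. Pictures are saved under pics/ and viewed, and the job is handed in when it is done.

Besides the shell and the picture viewer there is one more tool, called after "Emit:" as name(argument=value, ...), one argument or row to a line, values as JSON. arm_command: Moves the arm, as the interface text tells. Its arguments: {"type":"object","properties":{"moves":{"type":"array","items":{"type":"array","items":{"type":"number"}}}},"required":["moves"]}

```bash
ls; mkdir -p pics; cat > h.py <<'E'
import numpy as np, cv2
from rig import env
from scipy.spatial.transform import Rotation as R
def snap(name,fn):
    s=env.sense(); im=env.read_camera(name)
    cv2.imwrite('pics/'+fn,cv2.cvtColor(im,cv2.COLOR_RGB2BGR)); return s,im
E
python3 - <<'E'
from h import *
print(env.sense())
for n in("scene","side","wrist"):
    print(n,env.camera_info(n)); snap(n,n+'0.png')
E
```

```text
pics
{'t': 0.0, 'qpos': array([-1.31500972e+00,  2.76616049e-01,  1.50609124e+00,  1.06022806e-05,
        1.36064902e+00, -1.20976062e-01]), 'qd': array([-2.71136672e-04, -7.12821366e-04, -1.05510119e-03, -2.35069105e-03,
       -8.71830475e-04,  3.18770355e-05]), 'joint_torque': array([-8.38954238e-04, -4.04581046e+01, -2.37231803e+01,  7.03777629e-02,
        3.45254119e-02, -1.44873843e-04]), 'position': array([ 211.51241619, -534.48740756,  403.80909032]), 'tool_rot': array([3.0147396 , 1.56903264, 1.82070372]), 'wrist_force': array([0.0150476 , 0.12070905, 0.86302091]), 'ft_torque': array([ 0.01887568, -0.01038252,  0.04878938]), 'width': 94.16846367106916}
scene {'fovy': 55.89559019582202, 'cx': 306.2568071309921, 'cy': 233.27728337505732, 'xyz': array([1208.52327797,  392.4666661 ,  629.69624145]), 'attitude': array([-2.14446205, -0.00359698,  2.06813755])}
side {'fovy': 48.02410994771243, 'cx': 313.18150491892845, 'cy': 234.5063257791292, 'xyz': array([168.57841445, 498.90569696, 697.28152923]), 'attitude': array([-2.34024657e+00,  1.57279939e-03, -2.50522193e+00])}
wrist {'fovy': 65.70646984690485, 'cx': 312.3077083333942, 'cy': 245.5002362825844, 'tool_from_camera': array([[-1.68609312e-04, -2.56991601e-01,  9.66413622e-01,
         1.92951168e+01],
       [-6.88395908e-04, -9.66413377e-01, -2.56991655e-01,
         7.46827703e+01],
       [ 9.99999749e-01, -7.08606369e-04, -1.39656713e-05,
        -6.94739117e-01],
       [ 0.00000000e+00,  0.00000000e+00,  0.00000000e+00,
         1.00000000e+00]])}
```

View pics/scene0.png

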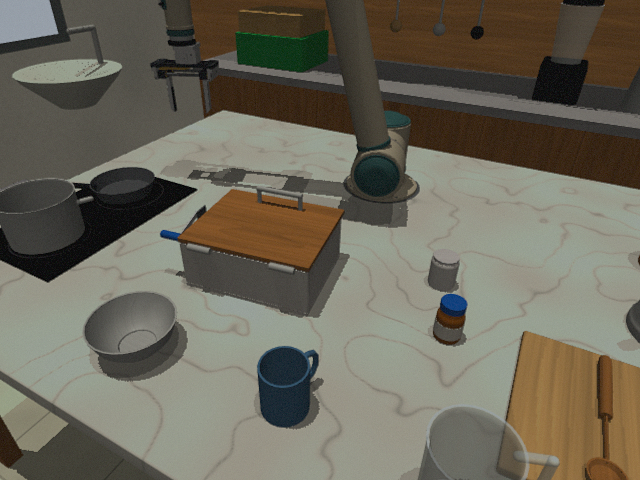

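View pics/side0.png

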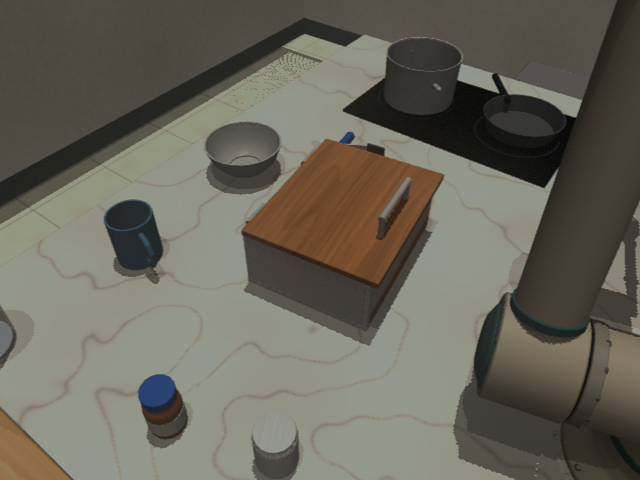

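View pics/wrist0.png

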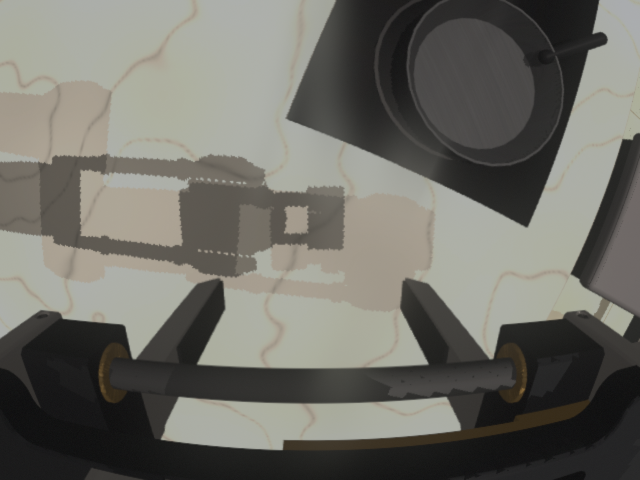

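```bash
cat >> h.py <<'E'
def camR(n):
    c=env.camera_info(n); f=240/np.tan(np.radians(c['fovy'])/2)
    return c,f,R.from_euler('xyz',c['attitude']).as_matrix(),np.array(c['xyz'])
def ray(n,uv):
    c,f,Rm,o=camR(n); d=np.array([(uv[0]-c['cx'])/f,(uv[1]-c['cy'])/f,1]); return o,Rm@d
def onz(n,uv,z):
    o,d=ray(n,uv); return o+d*(z-o[2])/d[2]
def proj(n,p):
    c,f,Rm,o=camR(n); q=Rm.T@(np.array(p)-o); return np.array([c['cx']+f*q[0]/q[2],c['cy']+f*q[1]/q[2]])
def tri(u1,u2):
    o1,d1=ray('scene',u1);o2,d2=ray('side',u2);A=np.stack([d1,-d2],1);t=np.linalg.lstsq(A,o2-o1,rcond=None)[0]
    a=o1+t[0]*d1;b=o2+t[1]*d2;return (a+b)/2,np.linalg.norm(a-b)
def tcp():
    s=env.sense(); return s
E
python3 - <<'E'
from h import *
for n in('scene','side'):
    im=cv2.imread(f'pics/{n}0.png'); hsv=cv2.cvtColor(im,cv2.COLOR_BGR2HSV)
    m=cv2.inRange(hsv,(5,110,60),(20,255,255))
    k,l,st,ce=cv2.connectedComponentsWithStats(m)
    for i in range(1,k):
        if st[i,4]>800: print(n,st[i],ce[i])
    i=[j for j in range(1,k) if 3000<st[j,4] and 150<ce[j][0]<460 and 130<ce[j][1]<330]
    for j in i:
        c=max(cv2.findContours((l==j).astype(np.uint8),0,1)[0],key=cv2.contourArea)
        h=cv2.convexHull(c); ap=cv2.approxPolyDP(h,6,True)[:,0]
        for p in ap: print(p,onz(n,p,123).round(1))
    b=cv2.inRange(hsv,(105,150,60),(125,255,255))
    k,l,st,ce=cv2.connectedComponentsWithStats(b)
    for i in range(1,k):
        if st[i,4]>25: print(n,'blue',st[i],ce[i])
E
```

```text
scene [ 190    0  147   60 4365] [245.13791523  21.78556701]
scene [  363     0   200    77 12054] [465.55251369  33.24547868]
scene [ 583    0   57   88 3991] [614.78777249  44.83713355]
scene [ 178  189  166   80 7526] [264.30055807 228.68363008]
scene [  506   331   134   149 15025] [576.63840266 409.52499168]
[178 238] [ 659.3 -199.5  123. ]
[232 189] [ 431.2 -232.7  123. ]
[343 210] [394.2  46.3 123. ]
[308 268] [620.7  79.1 123. ]
scene blue [160 230  20  10 114] [169.28947368 234.19298246]
scene blue [441 294  26  22 375] [453.58133333 303.22666667]
side [  242   139   201   146 15589] [344.45275515 209.12906537]
side [   0  408   72   72 2621] [ 23.71079741 455.4406715 ]
[326 139] [ 655.3 -198.7  123. ]
[442 174] [ 431.5 -230.8  123. ]
[378 284] [389.5  48.9 123. ]
[242 230] [616.2  79.8 123. ]
side blue [341 133  12  10  53] [346.77358491 137.16981132]
side blue [139 375  36  32 872] [156.17201835 390.43922018]
```

```bash
python3 - <<'E'
from h import *
a=cv2.imread('pics/scene0.png')[170:310,155:355]; b=cv2.imread('pics/side0.png')[125:325,235:455]
a=cv2.resize(a,None,fx=3.5,fy=3.5,interpolation=2); b=cv2.resize(b,None,fx=3,fy=3,interpolation=2)
cv2.imwrite('pics/a1.png',a); cv2.imwrite('pics/b1.png',b)
E
```

```text
(no output)
```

View pics/a1.png

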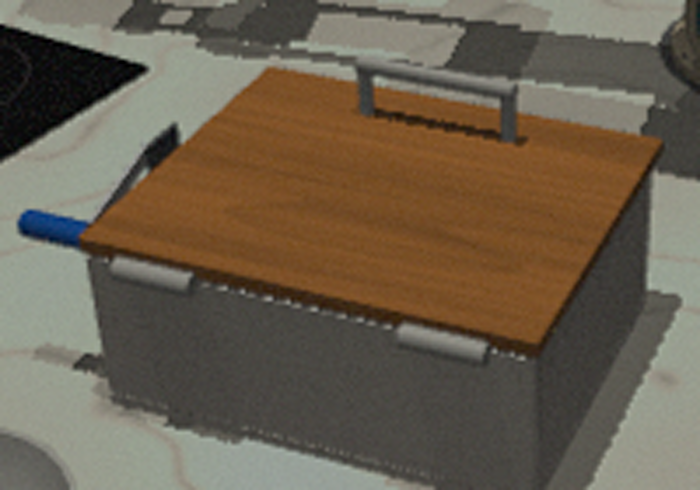

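View pics/b1.png

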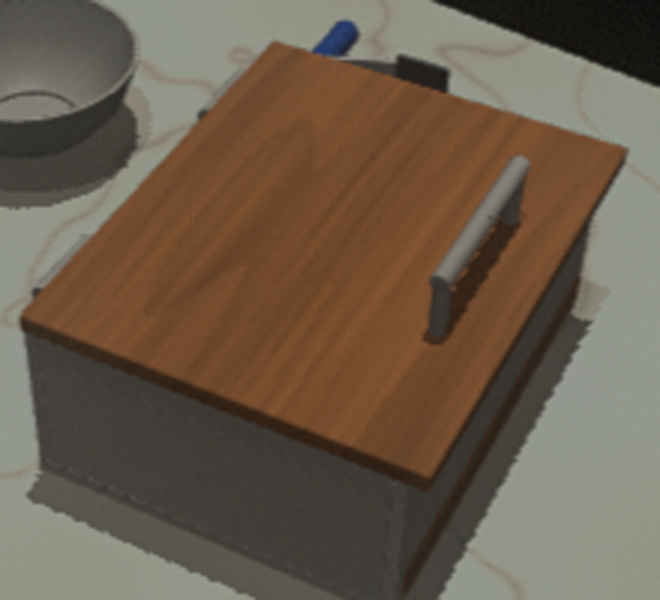

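```bash
python3 - <<'E'
from h import *
p,e=tri((257.3,189.4),(408.0,178.9));q,e2=tri((302.4,195.3),(380.3,219.3))
print(p,e,q,e2,(p+q)/2,np.linalg.norm(p-q),np.arctan2(-(q-p)[0],(q-p)[1]))
for n,u,v in (('scene',(257.3,189.4),(302.4,195.3)),('side',(408,178.9),(380.3,219.3))):
    a,b=onz(n,u,158),onz(n,v,158);print(n,a.round(1),b.round(1),((a+b)/2).round(1))
# bin candidates: lid centre
yaw=0.141;ex=np.array([np.cos(yaw),np.sin(yaw),0]);ey=np.array([-ex[1],ex[0],0])
# knob
print(tri((169.3,234.2),(346.8,137.2)))
for n in('scene','side'):
    im=cv2.imread(f'pics/{n}0.png'); x0,y0=(415,235) if n=='scene' else(125,360)
    cv2.imwrite(f'pics/j{n}.png',cv2.resize(im[y0:y0+120,x0:x0+(65 if n=='scene' else 190)],None,fx=4,fy=4,interpolation=2))
E
python3 -c "
import cv2,numpy as np
a=cv2.imread('pics/jscene.png');b=cv2.imread('pics/jside.png');print(a.shape,b.shape)
cv2.imwrite('pics/j.png',cv2.resize(np.hstack([a,b]),None,fx=.75,fy=.75))"
```

```text
[ 454.20240746 -142.55575987  156.05779706] 2.6957878865359937 [438.60106877 -32.62488985 159.94098808] 1.6569095936736151 [446.40173812 -87.59032486 157.99939257] 111.100302097422 0.14097808508763074
scene [ 458.9 -138.3  158. ] [434.4 -35.5 158. ] [446.7 -86.9 158. ]
side [ 453.7 -142.3  158. ] [439.3 -33.4 158. ] [446.5 -87.9 158. ]
(array([ 639.24011295, -245.27197284,  107.26902803]), np.float64(1.673802895158195))
(480, 260, 3) (480, 760, 3)
```

View pics/j.png

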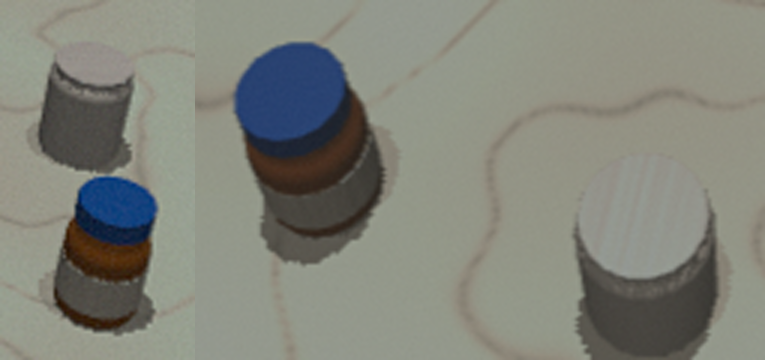

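```bash
cat >> h.py <<'E'
YAW=0.141; EX=np.array([np.cos(YAW),np.sin(YAW),0]);EY=np.array([-EX[1],EX[0],0]);EZ=np.array([0,0,1.])
B0=EX*514.8+EY*-99.4
def bw(x,y,z): return B0+EX*x+EY*y+EZ*z
def wb(p): d=np.array(p)-B0; return np.array([d@EX,d@EY,d[2]])
def tool():
    s=env.sense(); M=R.from_euler('xyz',s['tool_rot']).as_matrix(); g=s['position']+180*M[:,0]
    return s,M,g
E
python3 - <<'E'
from h import *
s,M,g=tool();print(M.round(3),g.round(1),'jawyaw',np.arctan2(M[1,2],M[0,2]))
print('handle bin',wb([446.5,-87.5,158]).round(1))
# jar: cap ellipse & whole contour
for n in('scene','side'):
    im=cv2.imread(f'pics/{n}0.png'); hsv=cv2.cvtColor(im,cv2.COLOR_BGR2HSV)
    # top face centres by eye (crop scale 3 px = 1)
    pts={'scene':dict(jar=(415+117/3,235+195/3),tub=(415+94/3,235+65/3)),'side':dict(jar=(125+(291-195)/3,360+92/3),tub=(125+(645-195)/3,360+216/3))}[n]
    for k,v in pts.items(): print(n,k,v,onz(n,v,85 if k=='jar' else 75).round(1))
E
```

```text
[[-0.     0.93   0.368]
 [ 0.001  0.368 -0.93 ]
 [-1.     0.    -0.001]] [ 211.5 -534.3  224. ] jawyaw -1.194041112585225
handle bin [-85. -50. 158.]
scene jar (454.0, 300.0) [533.4 332.4  85. ]
scene tub (446.3333333333333, 256.6666666666667) [391. 285.  75.]
side jar (157.0, 390.6666666666667) [535.4 334.7  85. ]
side tub (275.0, 432.0) [385. 285.  75.]
```

Emit:
arm_command(
  moves=[
    [0.5, 20, 40, 10, 0.12],
    [0.5, 55, 100, 20, 0.27],
    [0.5, 80, 140, 20, 0.4],
    [0.5, 100, 185, 20, 0.54],
    [0.5, 120, 225, 20, 0.68],
    [0.5, 140, 265, 20, 0.82],
    [0.5, 160, 305, 20, 0.95],
    [0.5, 180, 345, 20, 1.08],
    [0.5, 200, 380, 20, 1.2],
    [0.5, 215, 410, 20, 1.28],
    [0.5, 227, 432, 20, 1.335],
    [0.5, 235, 447, 20, 1.335],
    [0.5, 235, 447, 20, 1.335],
    [0.5, 235, 447, 20, 1.335],
  ],
)

```text
t: 1.55
position: [446.4, -87.8, 424.5]
tool_rot: [-2.659, 1.57, -2.517]
wrist_force: [-0.3, -0.4, -0.5]
width: 46.9
```

```bash
python3 - <<'E'
from h import *
s,M,g=tool();print(s['t'],g.round(1),'jawyaw',np.arctan2(M[1,2],M[0,2]),s['qpos'].round(3),s['wrist_force'].round(2),s['width'])
snap('wrist','w1.png')
E
```

```text
1.55 [446.3 -87.9 244.5] jawyaw 0.1419265139934946 [-3.470e-01  8.100e-02  1.704e+00 -1.000e-03  1.356e+00 -4.890e-01] [-0.27 -0.44 -0.49] 46.87771896814686
```

View pics/w1.png

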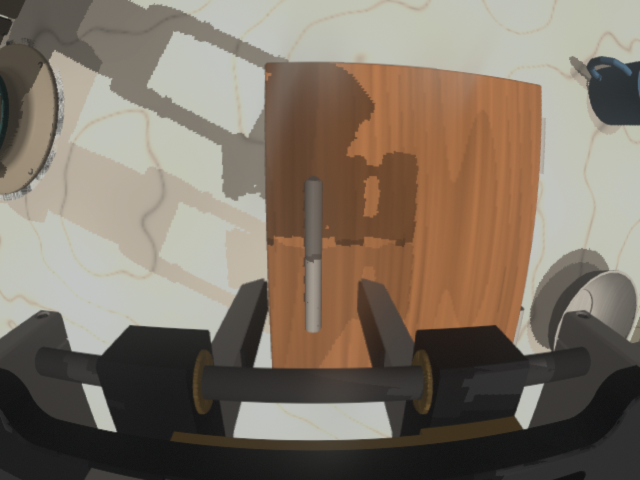

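```bash
cat >> h.py <<'E'
def wray(uv,s=None):
    s=s or env.sense(); c=env.camera_info('wrist'); f=240/np.tan(np.radians(c['fovy'])/2)
    dx,dy=uv[0]-c['cx'],uv[1]-c['cy']; r=np.hypot(dx,dy); th=r/f
    d=np.array([np.sin(th)*dx/r,np.sin(th)*dy/r,np.cos(th)]); T=np.array(c['tool_from_camera'])
    M=R.from_euler('xyz',s['tool_rot']).as_matrix()
    return s['position']+M@T[:3,3], M@(T[:3,:3]@d)
def wonz(uv,z,s=None):
    o,d=wray(uv,s); return o+d*(z-o[2])/d[2]
E
python3 - <<'E'
from h import *
a=wonz((314,179),158);b=wonz((313.5,332),158);print(a,b,(a+b)/2,np.linalg.norm(a-b),np.arctan2(-(a-b)[0],(a-b)[1]))
for p in((265,63),(541,85)): print(wonz(p,123), wb(wonz(p,123)))
E
```

```text
[439.39149661 -33.51126316 158.        ] [ 454.90869777 -145.09373944  158.        ] [447.15009719 -89.3025013  158.        ] 112.65625835076656 0.1381786579446511
[390.77383742  47.71557508 123.        ] [-121.1985932    91.72532213  123.        ]
[619.54759365  79.72961029 123.        ] [109.80383943  91.27132679 123.        ]
```

```bash
sed -i 's/^B0=.*/B0=EX*515.0+EY*-149.4/' h.py; python3 - <<'E'
from h import *
print(B0,wb([447,-88.5,158]),wb([639,-245,107]),wb([534.4,333.5,0]))
E
```

```text
[530.88478753 -75.54271886   0.        ] [-84.87324034  -1.04008982 158.        ] [  83.2278883 -182.9693633  107.       ] [ 60.96443441 404.48935748   0.        ]
```

Emit:
arm_command(
  moves=[
    [0.5, 0.5, -0.5, -25, 0],
    [0.5, 0.5, -0.5, -55, 0],
    [0.5, 0.5, -0.5, -75, 0],
    [0.5, 0.5, -0.5, -86, 0],
    [0.5, 0.5, -0.5, -86, 0],
    [0.5, 0.5, -0.5, -86, 0],
  ],
)

```text
t: 2.2
position: [447.3, -88.8, 339.3]
tool_rot: [-0.581, 1.57, -0.44]
wrist_force: [-0.5, -0.0, -0.1]
width: 47.0
```

Emit:
arm_command(
  moves=[
    [0.3, 0, 0, 0, 0],
    [0.2, 0, 0, 0, 0],
    [0.1, 0, 0, 0, 0],
    [0.0, 0, 0, 0, 0],
    [0.0, 0, 0, 0, 0],
    [0.0, 0, 0, 0, 0],
  ],
)

```text
t: 2.8
position: [446.8, -88.2, 338.9]
tool_rot: [-2.868, 1.57, -2.726]
wrist_force: [-1.1, -0.7, 3.1]
width: 11.2
```

```bash
cat >> h.py <<'E'
def arc(t): 
    d=-195*np.cos(t)+47*np.sin(t)+195; return np.array([d*EX[0],d*EX[1],195*np.sin(t)+47*np.cos(t)-47])
E
python3 - <<'E'
from h import *
for t in np.r_[0:1.2:0.05,1.2:1.52:0.02]: print(round(t,3),arc(t).round(1),(arc(t)-arc(0.3)).round(1),(arc(t)-arc(1.2)).round(1))
E
```

```text
0.0 [0. 0. 0.] [-22.4  -3.2 -55.5] [-166.5  -23.6 -151.8]
0.05 [2.6 0.4 9.7] [-19.8  -2.8 -45.8] [-163.9  -23.3 -142.1]
0.1 [ 5.6  0.8 19.2] [-16.8  -2.4 -36.3] [-160.9  -22.8 -132.5]
0.15 [ 9.1  1.3 28.6] [-13.3  -1.9 -26.9] [-157.4  -22.3 -123.2]
0.2 [13.1  1.9 37.8] [ -9.3  -1.3 -17.7] [-153.4  -21.8 -114. ]
0.25 [17.5  2.5 46.8] [-4.9 -0.7 -8.7] [-149.   -21.1 -105. ]
0.3 [22.4  3.2 55.5] [0. 0. 0.] [-144.1  -20.5  -96.3]
0.35 [27.7  3.9 64. ] [5.3 0.8 8.5] [-138.8  -19.7  -87.8]
0.4 [33.4  4.7 72.2] [11.   1.6 16.7] [-133.1  -18.9  -79.6]
0.45 [39.5  5.6 80.1] [17.1  2.4 24.6] [-127.   -18.   -71.6]
0.5 [45.9  6.5 87.7] [23.6  3.3 32.2] [-120.5  -17.1  -64. ]
0.55 [52.8  7.5 95. ] [30.4  4.3 39.5] [-113.7  -16.1  -56.8]
0.6 [ 60.    8.5 101.9] [37.6  5.3 46.4] [-106.5  -15.1  -49.9]
0.65 [ 67.5   9.6 108.4] [45.2  6.4 52.9] [-98.9 -14.  -43.4]
0.7 [ 75.4  10.7 114.6] [53.   7.5 59. ] [-91.1 -12.9 -37.2]
0.75 [ 83.5  11.9 120.3] [61.1  8.7 64.8] [-83.  -11.8 -31.5]
0.8 [ 91.9  13.  125.6] [69.6  9.9 70.1] [-74.5 -10.6 -26.1]
0.85 [100.6  14.3 130.5] [78.2 11.1 75. ] [-65.9  -9.4 
[... 722 characters left out ...]
.9] [19.8  2.8  1.7]
1.32 [190.2  27.  153.6] [167.9  23.8  98. ] [23.8  3.4  1.8]
1.34 [194.2  27.6 153.6] [171.8  24.4  98.1] [27.7  3.9  1.8]
1.36 [198.2  28.1 153.5] [175.8  25.   98. ] [31.7  4.5  1.7]
1.38 [202.1  28.7 153.4] [179.8  25.5  97.8] [35.7  5.1  1.6]
1.4 [206.1  29.3 153.2] [183.7  26.1  97.6] [39.6  5.6  1.4]
1.42 [210.1  29.8 152.8] [187.7  26.6  97.3] [43.6  6.2  1.1]
1.44 [214.   30.4 152.5] [191.6  27.2  96.9] [47.5  6.7  0.7]
1.46 [218.   30.9 152. ] [195.6  27.8  96.5] [51.5  7.3  0.2]
1.48 [221.9  31.5 151.5] [199.5  28.3  95.9] [55.4  7.9 -0.3]
1.5 [225.8  32.1 150.8] [203.5  28.9  95.3] [59.3  8.4 -0.9]
1.52 [229.7  32.6 150.1] [207.4  29.4  94.6] [63.3  9.  -1.6]
```

Emit:
arm_command(
  moves=[
    [0, 1.2, 0.2, 4.8, 0],
    [0, 2.6, 0.4, 9.7, 0],
    [0, 5.6, 0.8, 19.2, 0],
    [0, 9.1, 1.3, 28.6, 0],
    [0, 13.1, 1.9, 37.8, 0],
    [0, 17.5, 2.5, 46.8, 0],
    [0, 22.4, 3.2, 55.5, 0],
    [0, 22.4, 3.2, 55.5, 0],
  ],
)

```text
t: 3.6
position: [469.3, -85.0, 395.9]
tool_rot: [-2.75, 1.569, -2.609]
wrist_force: [-5.0, -2.3, 2.0]
width: 11.0
```

```bash
python3 - <<'E'
from h import *
s,M,g=tool();print(s['t'],g.round(1),wb(g),s['wrist_force'].round(2),s['width'])
E
```

```text
3.6 [469.1 -85.1 215.9] [-62.52891961  -0.76757251 215.92777764] [-5.   -2.33  1.99] 10.959084972711663
```

Emit:
arm_command(
  moves=[
    [0, 5.3, 0.8, 8.5, 0],
    [0, 11.0, 1.6, 16.7, 0],
    [0, 17.1, 2.4, 24.6, 0],
    [0, 23.6, 3.3, 32.2, 0],
    [0, 30.4, 4.3, 39.5, 0],
    [0, 37.6, 5.3, 46.4, 0],
    [0, 45.2, 6.4, 52.9, 0],
    [0, 53.0, 7.5, 59.0, 0],
    [0, 61.1, 8.7, 64.8, 0],
    [0, 69.6, 9.9, 70.1, 0],
    [0, 69.6, 9.9, 70.1, 0],
  ],
)

```text
t: 4.7
position: [538.5, -75.0, 468.3]
tool_rot: [-1.363, 1.569, -1.222]
wrist_force: [-8.0, -1.6, 12.6]
width: 11.0
```

Emit:
arm_command(
  moves=[
    [0, 8.6, 1.2, 4.9, 0],
    [0, 17.5, 2.5, 9.3, 0],
    [0, 26.6, 3.8, 13.3, 0],
    [0, 36.0, 5.1, 16.9, 0],
    [0, 45.4, 6.4, 19.9, 0],
    [0, 55.0, 7.8, 22.5, 0],
    [0, 60.0, 8.5, 23.6, 0],
    [0, 65.0, 9.2, 24.6, 0],
    [0, 65.0, 9.2, 24.6, 0],
  ],
)

```text
t: 5.6
position: [605.2, -65.7, 491.2]
tool_rot: [-0.264, 1.565, -0.122]
wrist_force: [-1.2, -1.8, 4.3]
width: 11.0
```

```bash
python3 - <<'E'
from h import *
s,M,g=tool();print(s['t'],g.round(1),wb(g),s['wrist_force'].round(2),s['width'])
snap('scene','s2.png')
E
```

```text
5.6 [606.2 -65.9 311.2] [ 75.96208477  -1.01180809 311.21414633] [-1.24 -1.81  4.29] 11.017726573874409
```

View pics/s2.png

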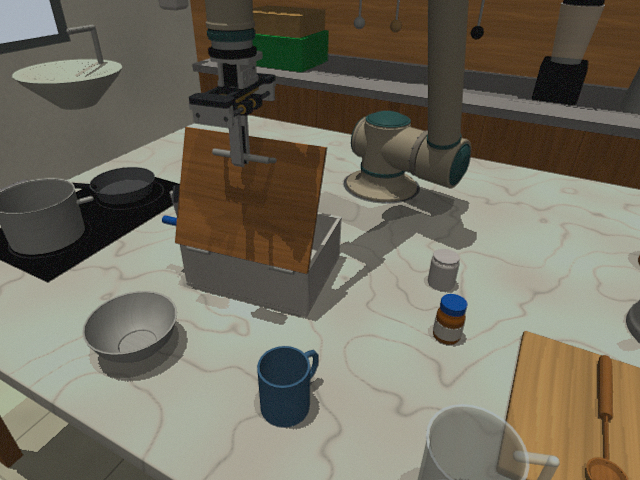

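Emit:
arm_command(
  moves=[
    [0, 4, 0.6, 1.5, 0],
    [0, 8, 1.1, 2.5, 0],
    [0, 12, 1.7, 3.2, 0],
    [0, 16, 2.3, 3.6, 0],
    [0, 18, 2.6, 3.8, 0],
  ],
)

```text
t: 6.15
position: [622.8, -63.4, 493.0]
tool_rot: [-0.477, 1.569, -0.336]
wrist_force: [-2.2, -3.3, 3.9]
width: 11.2
```

Emit:
arm_command(
  moves=[
    [0, 2, 0.3, 0.2, 0],
    [0, 4, 0.6, 0.3, 0],
  ],
)

```text
t: 6.35
position: [626.3, -62.8, 493.2]
tool_rot: [-1.042, 1.57, -0.901]
wrist_force: [-2.3, -3.5, 3.6]
width: 11.0
```

Emit:
arm_command(
  moves=[
    [0, 1.5, 0.2, 0.1, 0],
    [0, 3, 0.4, 0.2, 0],
  ],
)

```text
t: 6.55
position: [629.2, -62.4, 493.3]
tool_rot: [-0.999, 1.57, -0.858]
wrist_force: [-0.7, -4.6, 3.7]
width: 11.0
```

Emit:
arm_command(
  moves=[
    [0, 1.2, 0, 0.1, 0],
    [0, 2.4, 0, 0.1, 0],
  ],
)

```text
t: 6.75
position: [631.6, -62.3, 493.4]
tool_rot: [0.02, 1.57, 0.161]
wrist_force: [-2.5, -4.4, 4.6]
width: 11.1
```

Emit:
arm_command(
  moves=[
    [0, 1, 0, 0, 0],
    [0, 2, 0, 0, 0],
  ],
)

```text
t: 6.95
position: [633.5, -62.1, 493.4]
tool_rot: [1.009, 1.57, 1.151]
wrist_force: [-2.2, -2.1, 6.0]
width: 11.1
```

Emit:
arm_command(
  moves=[
    [0, 1, 0.1, 0.3, 0],
    [0, 2, 0.2, 0.5, 0],
  ],
)

```text
t: 7.15
position: [635.7, -61.8, 493.4]
tool_rot: [1.432, 1.57, 1.574]
wrist_force: [0.2, -1.8, 0.6]
width: 11.4
```

Emit:
arm_command(
  moves=[
    [0, 1, 0.1, 0.1, 0],
    [0, 2, 0.2, 0.2, 0],
  ],
)

```text
t: 7.35
position: [637.2, -61.7, 493.4]
tool_rot: [2.754, 1.568, 2.895]
wrist_force: [-3.2, -2.3, 0.5]
width: 11.0
```

Emit:
arm_command(
  moves=[
    [0, 1, 0.1, 0, 0],
    [0, 2, 0.2, 0, 0],
  ],
)

```text
t: 7.55
position: [638.3, -61.6, 493.4]
tool_rot: [2.925, 1.565, 3.066]
wrist_force: [-5.3, -2.2, 2.4]
width: 11.0
```

```bash
python3 - <<'E'
from h import *
s,a=snap('scene','s3.png');_,b=snap('side','d3.png')
s=env.sense();print(s['wrist_force'].round(2),s['position'].round(2))
a=cv2.cvtColor(a,4)[90:290,130:360];b=cv2.cvtColor(b,4)[60:260,230:460]
cv2.imwrite('pics/c3.png',cv2.resize(np.hstack([a,b]),(800,348)))
E
```

```text
[-5.08 -2.16  2.57] [638.37 -61.58 493.37]
```

View pics/c3.png

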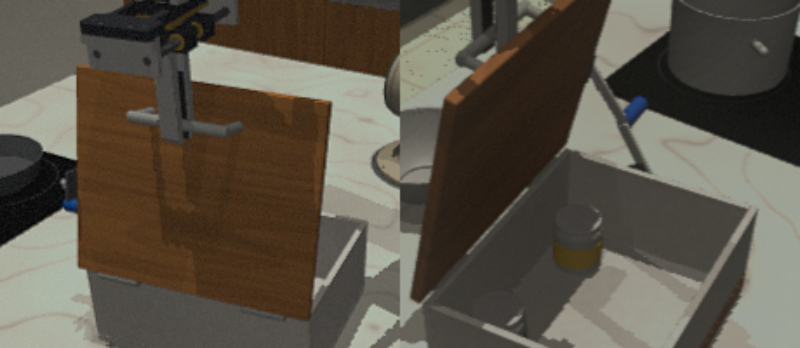

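Emit:
arm_command(
  moves=[
    [0, 0.7, 0.1, 0, 0],
    [0, 0.7, 0.1, 0, 0],
  ],
)

```text
t: 7.85
position: [638.8, -61.5, 493.4]
tool_rot: [2.949, 1.565, 3.089]
wrist_force: [-6.2, -2.4, 2.7]
width: 11.1
```

Emit:
arm_command(
  moves=[
    [0, -1, -0.1, 0, 0],
    [0, -2, -0.2, 0, 0],
  ],
)

```text
t: 8.05
position: [637.7, -61.7, 493.4]
tool_rot: [2.756, 1.568, 2.897]
wrist_force: [-2.2, -1.7, 0.6]
width: 11.3
```

Emit:
arm_command(
  moves=[
    [0, -1, -0.1, 0, 0],
    [0, -2, -0.3, 0, 0],
  ],
)

```text
t: 8.25
position: [636.3, -61.9, 493.4]
tool_rot: [1.834, 1.57, 1.975]
wrist_force: [-1.3, -1.6, -2.0]
width: 10.7
```

```bash
python3 - <<'E'
from h import *
_,b=snap('side','d4.png')
s=env.sense();print(s['wrist_force'].round(2),s['position'].round(2))
b=cv2.cvtColor(b,4)[60:260,330:480]
b0=cv2.imread('pics/d3.png')[60:260,330:480]
cv2.imwrite('pics/c4.png',cv2.resize(np.hstack([b0,b]),(800,533),interpolation=2))
E
```

```text
[-2.08 -0.58 -1.29] [636.14 -61.85 493.39]
```

View pics/c4.png

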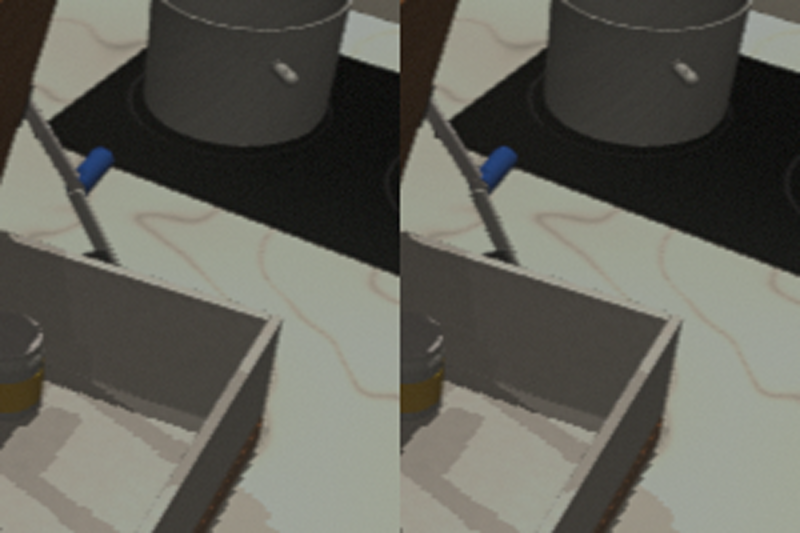

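```bash
cat >> h.py <<'E'
def blue(n,im=None,box=None,mn=20):
    im=env.read_camera(n) if im is None else im
    hsv=cv2.cvtColor(im,cv2.COLOR_RGB2HSV); b=cv2.inRange(hsv,(105,150,50),(125,255,255))
    k,l,st,ce=cv2.connectedComponentsWithStats(b)
    return [(st[i].tolist(),ce[i].round(1).tolist()) for i in range(1,k) if st[i,4]>mn]
def kplane(uv,n='side',y=-182):
    o,d=ray(n,uv); t=(y-(o-B0)@EY)/(d@EY); return wb(o+d*t)
E
python3 - <<'E'
from h import *
for f in('d3','d4'):
    im=cv2.imread(f'pics/{f}.png')[:,:,::-1].copy()
    for st,ce in blue('side',im): print(f,st,ce,kplane(ce).round(1))
print(proj('side',bw(42,-182,156)))
E
```

```text
d3 [360, 115, 12, 15, 102] [365.2, 121.4] [  47.  -182.   155.1]
d3 [139, 375, 36, 32, 866] [156.1, 390.4] [ 1001.2  -182.  -1597.1]
d4 [361, 115, 12, 15, 100] [366.2, 121.0] [  45.1 -182.   156.5]
d4 [139, 375, 36, 32, 870] [156.1, 390.4] [ 1001.2  -182.  -1597.1]
[367.69425147 121.66815367]
```

Emit:
arm_command(
  moves=[
    [0, -1, -0.1, 0, 0],
    [0, -2, -0.3, 0, 0],
  ],
)

```text
t: 8.5
position: [634.4, -62.1, 493.4]
tool_rot: [1.487, 1.57, 1.628]
wrist_force: [-0.9, -0.3, -4.1]
width: 11.1
```

Emit:
arm_command(
  moves=[
    [0, -1, -0.1, 0, 0],
    [0, -1.5, -0.2, 0, 0],
  ],
)

```text
t: 8.7
position: [632.8, -62.3, 493.3]
tool_rot: [1.769, 1.57, 1.91]
wrist_force: [-0.3, 0.2, -5.4]
width: 10.9
```

```bash
python3 - <<'E'
from h import *
_,im=snap('side','d5.png')
s=env.sense();print(s['wrist_force'].round(2),s['position'].round(2))
for st,ce in blue('side',im)[:1]: print(st,ce,kplane(ce).round(1))
E
```

```text
[-1.22  0.27 -5.62] [632.73 -62.36 493.33]
[363, 115, 13, 14, 102] [368.6, 120.7] [  40.4 -182.   158.5]
```

Emit:
arm_command(
  moves=[
    [0, -1, -0.1, -0.5, 0],
    [0, -1.5, -0.2, -1, 0],
    [0, -1.5, -0.2, -1, 0],
  ],
)

```text
t: 9.05
position: [631.2, -62.5, 493.2]
tool_rot: [0.508, 1.57, 0.65]
wrist_force: [-0.5, 1.5, -3.8]
width: 11.2
```

```bash
python3 - <<'E'
from h import *
_,im=snap('side','d6.png')
s=env.sense();print(s['wrist_force'].round(2),s['position'].round(2))
for st,ce in blue('side',im)[:1]: print(st,ce,kplane(ce).round(1))
E
```

```text
[-1.55  1.43 -2.79] [631.17 -62.53 493.24]
[364, 114, 13, 15, 104] [369.5, 120.6] [  38.6 -182.   159.3]
```

Emit:
arm_command(
  moves=[
    [0, -1, -0.1, -0.3, 0],
    [0, -1.5, -0.2, -0.5, 0],
    [0, -1.5, -0.2, -0.5, 0],
  ],
)

```text
t: 9.4
position: [629.9, -62.6, 493.2]
tool_rot: [0.119, 1.568, 0.26]
wrist_force: [1.1, 3.1, -1.0]
width: 11.0
```

```bash
python3 - <<'E'
from h import *
_,im=snap('side','d7.png')
s=env.sense();print(s['wrist_force'].round(2),s['position'].round(2))
for st,ce in blue('side',im)[:1]: print(st,ce,kplane(ce).round(1))
b=cv2.cvtColor(im,4)[60:260,330:480]
b0=cv2.imread('pics/d3.png')[60:260,330:480]
cv2.imwrite('pics/c7.png',cv2.resize(np.hstack([b0,b]),(800,533),interpolation=2))
E
```

```text
[ 1.58  2.47 -0.13] [629.95 -62.67 493.2 ]
[364, 114, 13, 15, 105] [369.9, 120.2] [  37.9 -182.   160.3]
```

View pics/c7.png

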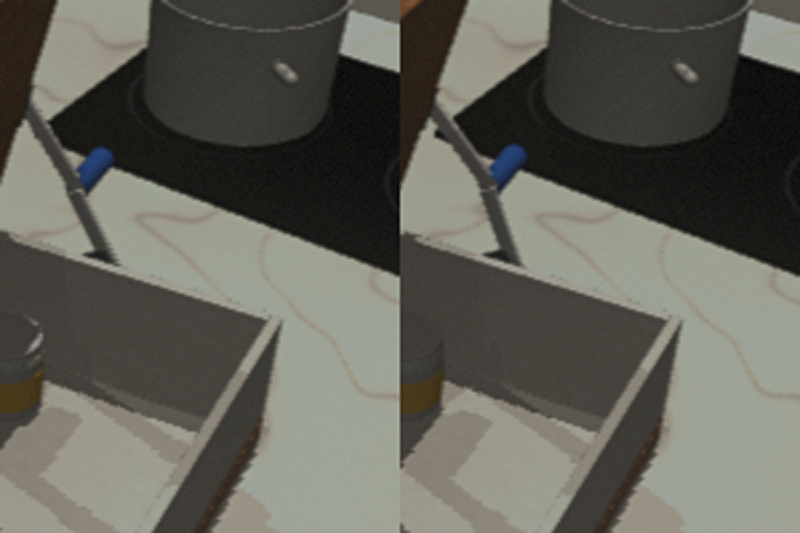

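Emit:
arm_command(
  moves=[
    [0.1, 0, 0, 0, 0],
    [0.2, 0, 0, 0, 0],
    [0.28, 0, 0, 0, 0],
    [0.28, 0, 0, 0, 0],
  ],
)

```text
t: 9.85
position: [629.6, -63.5, 492.6]
tool_rot: [-1.74, 1.57, -1.599]
wrist_force: [0.8, 0.4, 0.1]
width: 25.7
```

```bash
python3 - <<'E'
from h import *
_,im=snap('side','d8.png')
s=env.sense();print(s['wrist_force'].round(2),s['position'].round(2),s['width'])
for st,ce in blue('side',im)[:1]: print(st,ce,kplane(ce).round(1))
E
```

```text
[-0.56 -0.57 -0.24] [629.58 -63.39 492.55] 26.34267403091295
[364, 114, 13, 15, 104] [369.8, 120.4] [  38.1 -182.   159.9]
```

Emit:
arm_command(
  moves=[
    [0.28, 0, 0, 10, 0],
    [0.28, 0, 0, 30, 0],
    [0.28, 0, 0, 60, 0],
    [0.28, 0, 0, 85, 0],
    [0.28, 0, 0, 85, 0],
  ],
)

```text
t: 10.4
position: [629.4, -63.0, 582.2]
tool_rot: [-0.384, 1.562, -0.243]
wrist_force: [0.3, 0.5, 0.6]
width: 26.5
```

```bash
python3 - <<'E'
from h import *
_,im=snap('side','d9.png')
s,M,g=tool();print(s['t'],s['wrist_force'].round(2),g.round(2),s['width'],s['qpos'].round(2))
for st,ce in blue('side',im)[:1]: print(st,ce,kplane(ce).round(1))
_,im=snap('scene','s9.png')
E
```

```text
10.45 [ 0.7   0.15 -0.12] [630.31 -63.26 399.71] 26.67348833552813 [-0.21  0.33  1.01 -0.    1.8  -0.35]
[364, 114, 13, 14, 104] [369.9, 120.3] [  37.9 -182.   160.1]
```

View pics/d9.png

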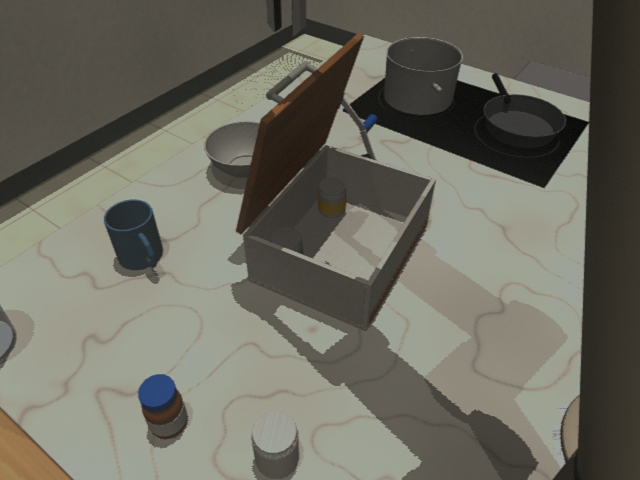

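View pics/s9.png

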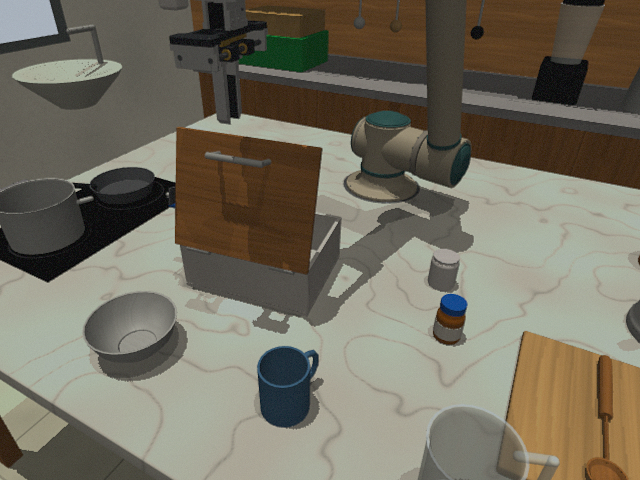

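Emit:
arm_command(
  moves=[
    [0.5, -8, 20, 0, 0.1],
    [0.9, -17, 60, 0, 0.24],
    [1, -27, 100, 0, 0.38],
    [1, -37, 140, 0, 0.52],
    [1, -47, 180, -10, 0.66],
    [1, -57, 220, -30, 0.8],
    [1, -67, 260, -60, 0.94],
    [1, -75, 295, -95, 1.08],
    [1, -82, 325, -135, 1.22],
    [1, -88, 355, -170, 1.36],
    [1, -92, 380, -205, 1.5],
    [1, -96, 397, -230, 1.57],
    [1, -96, 397, -240, 1.57],
    [1, -96, 397, -240, 1.57],
    [1, -96, 397, -240, 1.57],
  ],
)

```text
t: 12.0
position: [534.2, 333.2, 338.1]
tool_rot: [-2.034, 1.57, -0.325]
wrist_force: [0.2, -0.0, 0.6]
width: 94.1
```

```bash
python3 - <<'E'
from h import *
s,M,g=tool();print(s['t'],g.round(1),'jawyaw',np.arctan2(M[1,2],M[0,2]),s['qpos'].round(3),s['wrist_force'].round(2),s['width'])
_,im=snap('wrist','w10.png'); 
for st,ce in blue('wrist',im): print(st,ce,wonz(ce,85,s).round(1))
E
```

```text
12.0 [534.3 333.1 158.1] jawyaw 1.7092438104479202 [ 4.470e-01  3.980e-01  1.488e+00 -1.000e-03  1.255e+00 -1.262e+00] [ 0.21 -0.01  0.58] 94.14917122607304
```

View pics/w10.png

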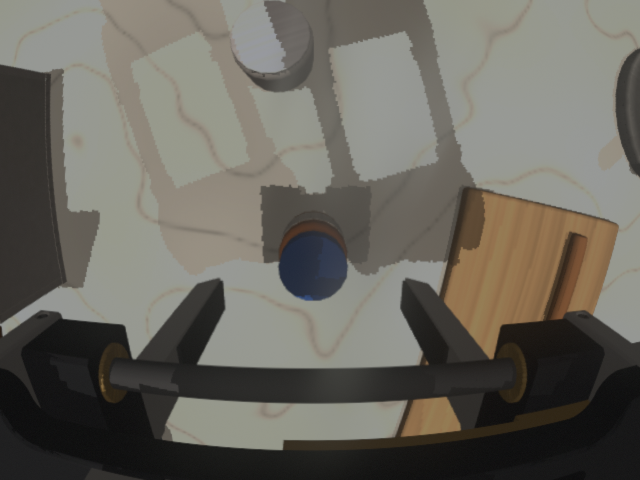

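```bash
python3 - <<'E'
from h import *
im=cv2.imread('pics/w10.png');hsv=cv2.cvtColor(im,40);b=cv2.inRange(hsv,(100,80,40),(130,255,255))
k,l,st,ce=cv2.connectedComponentsWithStats(b)
for i in range(1,k):
    if st[i,4]>500: print(st[i],ce[i],wonz(ce[i],83).round(1))
E
```

```text
[ 280  237   63   63 2351] [306.4427903  264.74734156] [537.  330.3  83. ]
```

```bash
python3 - <<'E'
from h import *
print(wonz((313.3,266.8),85).round(1))
E
```

```text
[537.2 334.9  85. ]
```

Emit:
arm_command(
  moves=[
    [1, 1.5, 1, -15, 0],
    [1, 2, 1.2, -45, 0],
    [1, 2, 1.2, -75, 0],
    [1, 2, 1.2, -98, 0],
    [1, 2, 1.2, -106, 0],
    [1, 2, 1.2, -106, 0],
    [0.7, 2, 1.2, -106, 0],
    [0.55, 2, 1.2, -106, 0],
    [0.4, 2, 1.2, -106, 0],
    [0.3, 2, 1.2, -106, 0],
    [0.3, 2, 1.2, -106, 0],
    [0.3, 2, 1.2, -106, 0],
  ],
)

```text
t: 13.25
position: [535.8, 334.9, 231.8]
tool_rot: [-2.789, 1.57, -1.078]
wrist_force: [0.1, -2.1, 2.7]
width: 51.3
```

```bash
python3 - <<'E'
from h import *
s,M,g=tool();print(s['t'],g.round(1),s['wrist_force'].round(2),s['width'])
E
```

```text
13.25 [535.9 334.7  51.8] [ 0.12 -2.08  2.7 ] 51.28797858033396
```

Emit:
arm_command(
  moves=[
    [0.3, 0, 0, 10, 0],
    [0.3, 0, 0, 35, 0],
    [0.3, 0, 0, 75, 0],
    [0.3, 0, -15, 115, 0],
    [0.3, -5, -40, 140, 0],
    [0.3, -10, -80, 140, 0],
    [0.3, -15, -120, 140, 0],
    [0.3, -20, -160, 140, 0],
    [0.3, -25, -200, 140, 0],
    [0.3, -30, -240, 140, 0],
    [0.3, -35, -280, 140, 0],
    [0.3, -40, -320, 140, 0],
    [0.3, -44, -355, 140, 0],
    [0.3, -47, -385, 140, 0],
    [0.3, -49, -405, 140, 0],
    [0.3, -49.6, -416.6, 140, 0],
    [0.3, -49.6, -416.6, 140, 0],
    [0.3, -49.6, -416.6, 140, 0],
  ],
)

```text
t: 15.05
position: [486.0, -80.8, 371.5]
tool_rot: [-0.023, 1.57, 1.688]
wrist_force: [0.4, -0.5, -1.5]
width: 51.3
```

```bash
python3 - <<'E'
from h import *
s,M,g=tool();print(s['t'],g.round(1),wb(g).round(1),M[:,2].round(3),s['wrist_force'].round(2),s['width'],s['qpos'].round(2))
snap('side','d11.png')
E
```

```text
15.05 [486.  -80.6 191.5] [-45.1   1.3 191.5] [-0.14   0.99   0.001] [ 0.43 -0.49 -1.53] 51.27514406378695 [-0.31  0.17  1.73  0.    1.24 -2.02]
```

View pics/d11.png

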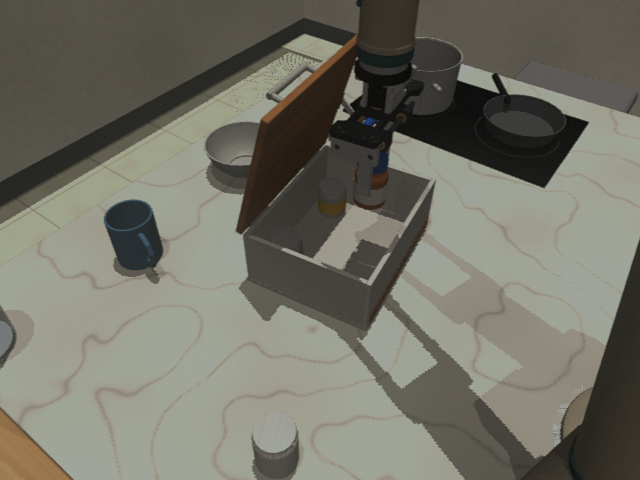

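Emit:
arm_command(
  moves=[
    [0.3, 0, 0, -15, 0],
    [0.3, 0, 0, -45, 0],
    [0.3, 0, 0, -80, 0],
    [0.3, 0, 0, -108, 0],
    [0.3, 0, 0, -122, 0],
    [0.3, 0, 0, -129, 0],
    [0.3, 0, 0, -129, 0],
    [0.3, 0, 0, -129, 0],
  ],
)

```text
t: 15.9
position: [486.6, -81.0, 243.2]
tool_rot: [-1.871, 1.569, -0.159]
wrist_force: [0.2, 0.8, -2.7]
width: 51.0
```

Emit:
arm_command(
  moves=[
    [0.3, 0, 0, -1.2, 0],
    [0.3, 0, 0, -2.2, 0],
    [0.3, 0, 0, -2.2, 0],
  ],
)

```text
t: 16.2
position: [486.2, -81.4, 240.7]
tool_rot: [-1.897, 1.57, -0.186]
wrist_force: [-0.0, 0.3, -2.3]
width: 51.3
```

Emit:
arm_command(
  moves=[
    [0.3, 0, 0, -0.7, 0],
    [0.3, 0, 0, -0.7, 0],
  ],
)

```text
t: 16.4
position: [486.2, -81.5, 239.8]
tool_rot: [-1.781, 1.57, -0.07]
wrist_force: [-0.4, -0.2, -0.7]
width: 51.4
```

Emit:
arm_command(
  moves=[
    [0.3, 0, 0, -0.5, 0],
    [0.3, 0, 0, -0.5, 0],
  ],
)

```text
t: 16.6
position: [486.2, -81.4, 239.8]
tool_rot: [-1.877, 1.57, -0.166]
wrist_force: [-0.7, 0.9, 5.0]
width: 51.2
```

Jar is on the floor. Release and go straight up.

Emit:
arm_command(
  moves=[
    [0.6, 0, 0, 0, 0],
    [0.75, 0, 0, 0, 0],
    [0.85, 0, 0, 0, 0],
    [0.85, 0, 0, 0, 0],
    [0.85, 0, 0, 15, 0],
    [0.85, 0, 0, 45, 0],
    [0.85, 0, 0, 85, 0],
    [0.85, 0, 0, 125, 0],
    [0.85, 0, 0, 155, 0],
    [0.85, 0, 0, 165, 0],
    [0.85, 0, 0, 165, 0],
  ],
)

```text
t: 17.7
position: [486.3, -81.4, 404.9]
tool_rot: [-1.972, 1.568, -0.261]
wrist_force: [-0.1, -1.1, -0.9]
width: 80.1
```

```bash
python3 - <<'E'
from h import *
s,M,g=tool();print(s['t'],g.round(1),wb(g).round(1),s['wrist_force'].round(2),s['width'],s['qpos'].round(2))
_,b=snap('side','d12.png'); _,w=snap('wrist','w12.png')
for st,ce in blue('side',b): print(st,ce,kplane(ce).round(1))
b=cv2.cvtColor(b,4)[60:300,200:480]; w=cv2.cvtColor(w,4)
cv2.imwrite('pics/c12.png',np.hstack([cv2.resize(b,(400,343)),cv2.resize(w,(400,300))[:343] if 0 else cv2.copyMakeBorder(cv2.resize(w,(400,300)),0,43,0,0,0)]))
E
```

```text
17.7 [486.7 -81.5 224.9] [-44.6   0.3 224.9] [-0.14 -1.08 -0.88] 80.0692738772403 [-0.31  0.15  1.67  0.    1.32 -2.02]
```

View pics/c12.png

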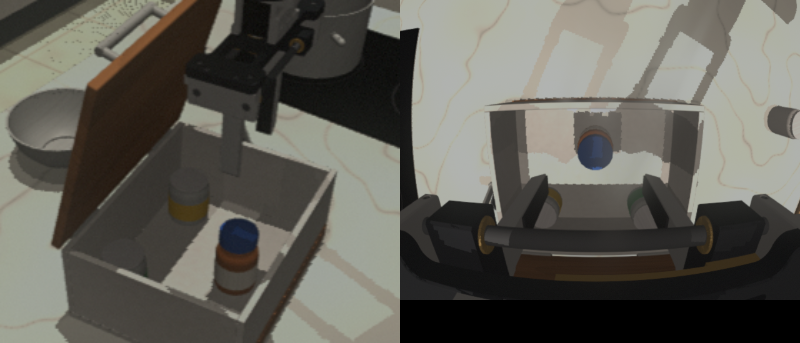

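Emit:
arm_command(
  moves=[
    [0.5, -15, -8, 10, 0],
    [0.2, -35, -20, 15, -0.05],
    [0, -34, -45, 15, -0.18],
    [0, -30, -75, 15, -0.32],
    [0, -26, -105, 15, -0.46],
    [0, -22, -130, 15, -0.6],
    [0, -18, -155, 15, -0.74],
    [0, -15, -180, 15, -0.88],
    [0, -12, -199, 15, -1.02],
    [0, -12, -199, 15, -1.16],
    [0, -12, -199, 15, -1.3],
    [0, -12, -199, 15, -1.44],
    [0, -12, -199, 15, -1.57],
    [0, -12, -199, 15, -1.57],
  ],
)

```text
t: 19.2
position: [473.0, -280.6, 418.1]
tool_rot: [2.468, 1.568, 2.609]
wrist_force: [-0.3, 0.3, 1.0]
width: 0.6
```

```bash
python3 - <<'E'
from h import *
s,M,g=tool();print(s['t'],g.round(1),wb(g).round(1),np.arctan2(M[1,2],M[0,2]),s['wrist_force'].round(2),s['width'],s['qpos'].round(2))
_,b=snap('side','d13.png'); _,w=snap('wrist','w13.png')
for st,ce in blue('side',b): print(st,ce,kplane(ce).round(1))
E
```

```text
19.2 [ 472.5 -280.3  238.1] [ -86.6 -194.5  238.1] 0.14073521686751786 [-0.35  0.3   0.98] 0.6328584656515374 [-0.66  0.23  1.53 -0.    1.38 -0.8 ]
[364, 114, 13, 14, 101] [369.8, 120.3] [  38.1 -182.   160.1]
[354, 213, 26, 19, 381] [366.9, 222.1] [  25.4 -182.   -88.7]
```

View pics/w13.png

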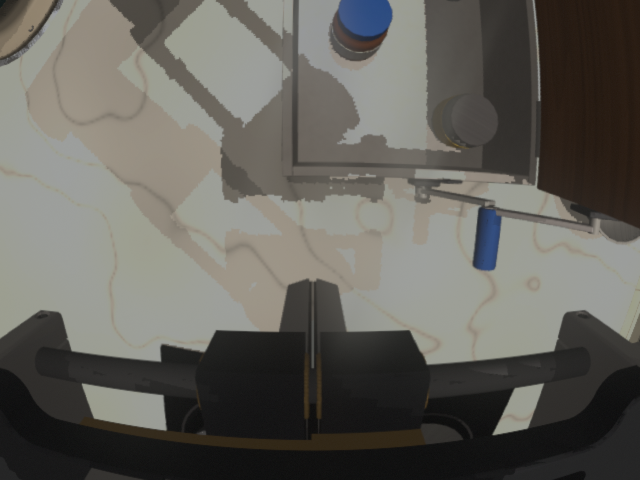

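```bash
python3 - <<'E'
from h import *
for z in (155,160):
    for p in((489,206),(487,238),(485,270)): print(z,wb(wonz(p,z)).round(1))
# combine side ray and wrist ray for knob centre
o1,d1=wray((487,238));o2,d2=ray('side',(369.8,120.3));t=np.linalg.lstsq(np.stack([d1,-d2],1),o2-o1,rcond=None)[0]
a,b=o1+t[0]*d1,o2+t[1]*d2;print(wb(a),wb(b))
E
```

```text
155 [  40.3 -154.7  155. ]
155 [  41.2 -178.3  155. ]
155 [  42.9 -202.9  155. ]
160 [  37.7 -154.   160. ]
160 [  38.6 -177.1  160. ]
160 [  40.3 -201.2  160. ]
[  36.34780595 -176.0460101   164.34683689] [  35.74819216 -176.07839244  164.04237915]
```

Emit:
arm_command(
  moves=[
    [0, 15, 2.5, 0, 0],
    [0, 40, 6.6, -15, 0],
    [0, 60, 10, -35, 0],
    [0, 74, 12.4, -55, 0],
    [0, 80, 13.4, -69, 0],
    [0, 80, 13.4, -69, 0],
    [0, 80, 13.4, -69, 0],
  ],
)

```text
t: 20.0
position: [554.1, -267.0, 350.1]
tool_rot: [2.734, 1.57, 2.876]
wrist_force: [1.4, 0.9, 1.0]
width: -0.0
```

Emit:
arm_command(
  moves=[
    [0, 5, 0.7, 0, 0],
    [0, 10, 1.4, 0, 0],
    [0, 12, 1.7, 0, 0],
  ],
)

```text
t: 20.3
position: [566.5, -265.5, 351.2]
tool_rot: [-0.606, 1.569, -0.465]
wrist_force: [-0.0, 0.5, 0.5]
width: 0.7
```

Emit:
arm_command(
  moves=[
    [0, 2, 0.3, 0, 0],
    [0, 4, 0.6, 0, 0],
  ],
)

```text
t: 20.5
position: [570.2, -264.7, 350.4]
tool_rot: [-0.715, 1.57, -0.574]
wrist_force: [0.3, 0.0, -0.3]
width: 0.5
```

Emit:
arm_command(
  moves=[
    [0, 2, 0.3, 0, 0],
    [0, 4, 0.6, 0, 0],
    [0, 6, 0.8, -0.5, 0],
  ],
)

```text
t: 20.8
position: [576.2, -263.9, 349.6]
tool_rot: [-0.516, 1.571, -0.375]
wrist_force: [0.1, -0.1, -0.6]
width: 0.3
```

Emit:
arm_command(
  moves=[
    [0, 2, 0.3, -1, 0],
    [0, 4, 0.6, -2, 0],
  ],
)

```text
t: 21.0
position: [580.0, -263.4, 347.7]
tool_rot: [-2.89, 1.57, -2.749]
wrist_force: [-2.3, -0.8, 0.9]
width: 0.3
```

Emit:
arm_command(
  moves=[
    [0, 2, 0.3, -1, 0],
    [0, 4, 0.6, -2.5, 0],
  ],
)

```text
t: 21.2
position: [584.0, -262.8, 345.0]
tool_rot: [-2.763, 1.57, -2.622]
wrist_force: [-1.5, -0.4, 1.1]
width: 0.4
```

Emit:
arm_command(
  moves=[
    [0, 3, 0.4, -2, 0],
    [0, 6, 0.8, -4, 0],
    [0, 9, 1.3, -6, 0],
  ],
)

```text
t: 21.5
position: [592.9, -261.5, 338.3]
tool_rot: [2.984, 1.569, 3.125]
wrist_force: [-2.8, -1.2, -0.6]
width: 0.3
```

Emit:
arm_command(
  moves=[
    [0, 3, 0.4, -2, 0],
    [0, 6, 0.8, -4.5, 0],
    [0, 9, 1.3, -7, 0],
  ],
)

```text
t: 21.8
position: [600.9, -260.4, 330.7]
tool_rot: [3.013, 1.565, -3.129]
wrist_force: [-6.7, -2.9, -2.4]
width: 0.8
```

```bash
python3 - <<'E'
from h import *
s,M,g=tool();print(s['t'],g.round(1),wb(g).round(1),s['wrist_force'].round(2))
_,b=snap('side','d14.png'); _,w=snap('wrist','w14.png')
for st,ce in blue('side',b): print(st,ce,kplane(ce).round(1))
b=cv2.cvtColor(b,4)[30:230,230:480]; w=cv2.cvtColor(w,4)
cv2.imwrite('pics/c14.png',np.hstack([cv2.resize(b,(400,320)),cv2.copyMakeBorder(cv2.resize(w,(400,300)),0,20,0,0,0)]))
E
```

```text
21.8 [ 599.9 -260.4  150.7] [  42.3 -192.7  150.7] [-6.65 -2.93 -2.38]
[354, 213, 26, 19, 309] [366.0, 221.6] [  27.6 -182.   -88.2]
```

View pics/c14.png

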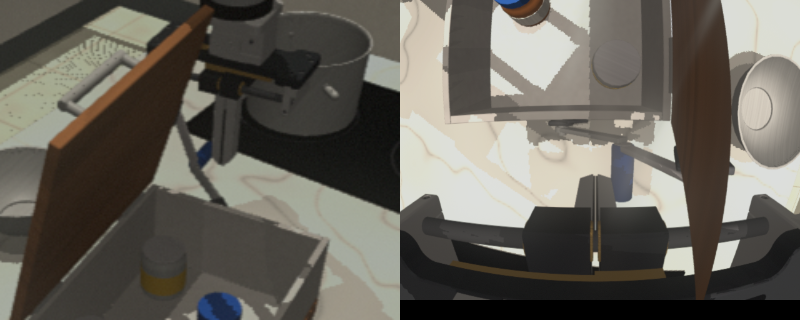

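Emit:
arm_command(
  moves=[
    [0, 2, 0.2, -2, 0],
    [0, 4, 0.4, -4, 0],
  ],
)

```text
t: 22.1
position: [604.4, -260.0, 326.6]
tool_rot: [2.965, 1.563, 3.106]
wrist_force: [-7.8, -2.8, -1.3]
width: 0.6
```

Emit:
arm_command(
  moves=[
    [0, 2, 0.2, -2, 0],
    [0, 4, 0.4, -4, 0],
  ],
)

```text
t: 22.3
position: [607.7, -259.6, 322.2]
tool_rot: [2.938, 1.561, 3.079]
wrist_force: [-9.5, -2.5, -2.4]
width: 0.3
```

```bash
python3 - <<'E'
from h import *
s,M,g=tool();print(s['t'],g.round(1),wb(g).round(1),s['wrist_force'].round(2))
_,b=snap('side','d15.png'); _,w=snap('wrist','w15.png')
b=cv2.cvtColor(b,4)[30:230,230:480]; w=cv2.cvtColor(w,4)
cv2.imwrite('pics/c15.png',np.hstack([cv2.resize(b,(400,320)),cv2.copyMakeBorder(cv2.resize(w,(400,300)),0,20,0,0,0)]))
E
```

```text
22.3 [ 605.9 -259.5  142.2] [  48.4 -192.6  142.2] [-9.51 -2.48 -2.42]
```

View pics/c15.png

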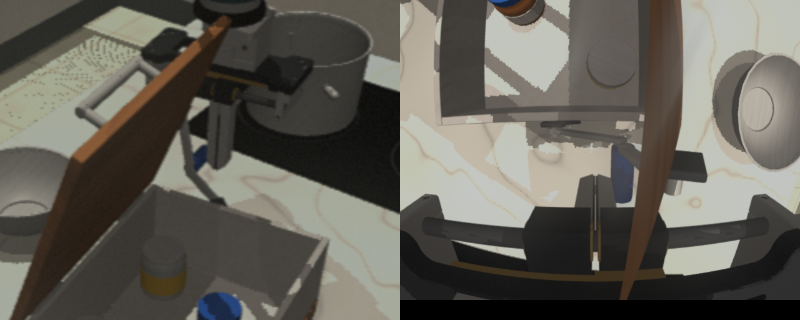

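```bash
python3 - <<'E'
from h import *
for f in('d9','d14','d15'):
    im=cv2.imread(f'pics/{f}.png')[40:130,240:370]; cv2.imwrite(f'pics/h_{f}.png',im)
cv2.imwrite('pics/h.png',cv2.resize(np.hstack([cv2.imread(f'pics/h_{f}.png') for f in('d9','d14','d15')]),None,fx=2,fy=2,interpolation=2))
E
```

```text
(no output)
```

View pics/h.png

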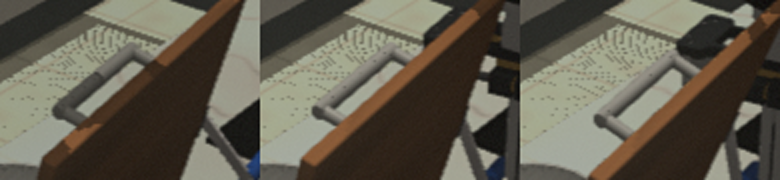

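```bash
cat >> h.py <<'E'
def lidang(uv,y=54):
    p=kplane(uv,'side',y); a=np.arctan2(p[2]-111,110-p[0])-0.2365; return p.round(1),round(a,3)
E
python3 - <<'E'
from h import *
for uv in((270,94),(270,95.5),(280.5,100.5)): print(lidang(uv))
E
```

```text
(array([ 96.8,  54. , 315.5]), np.float64(1.27))
(array([ 96.9,  54. , 313.1]), np.float64(1.27))
(array([ 80. ,  54. , 309.9]), np.float64(1.185))
```

Emit:
arm_command(
  moves=[
    [0, 2, 0.2, -2, 0],
    [0, 4, 0.4, -4.5, 0],
    [0, 4, 0.4, -4.5, 0],
  ],
)

```text
t: 22.7
position: [611.2, -259.2, 316.9]
tool_rot: [2.907, 1.558, 3.048]
wrist_force: [-9.1, -3.3, -4.4]
width: 0.3
```

```bash
python3 - <<'E'
from h import *
s,M,g=tool();print(s['t'],g.round(1),wb(g).round(1),s['wrist_force'].round(2))
_,b=snap('side','d16.png')
b=cv2.cvtColor(b,4)[40:240,240:400]
cv2.imwrite('pics/c16.png',cv2.resize(b,None,fx=3,fy=3,interpolation=2))
E
```

```text
22.7 [ 609.  -259.   136.9] [  51.5 -192.6  136.9] [-9.1  -3.32 -4.41]
```

View pics/c16.png

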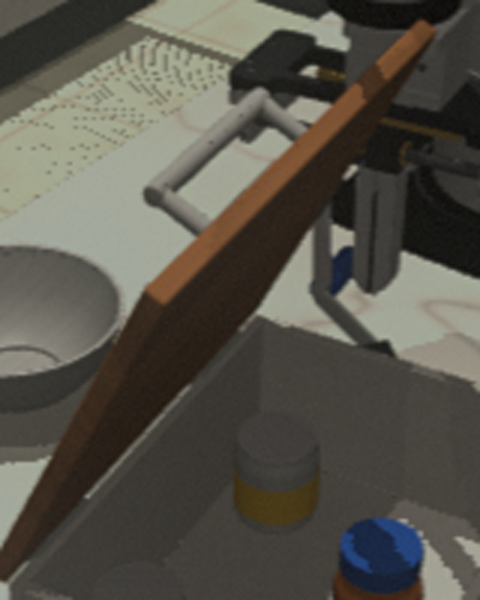

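```bash
python3 - <<'E'
from h import *
p,a=lidang((292.3,104));print(p,a)
t=a+.015
c=np.cos(1.718-(1.33-t));d=np.sqrt(20671-c*20660);print(t,'elbow',2.72-2*np.arccos(d/154))
E
```

```text
[ 61.1  54.  309.7] 1.093
1.1079999999999999 elbow 1.8090765097313026
```

Emit:
arm_command(
  moves=[
    [0, -1, -0.1, 1, 0],
    [0, -2, -0.3, 2, 0],
    [0, -3, -0.4, 3, 0],
    [0, -4, -0.5, 3, 0],
  ],
)

```text
t: 23.15
position: [609.4, -259.1, 321.5]
tool_rot: [2.483, 1.567, 2.624]
wrist_force: [-4.2, 0.3, -0.6]
width: 0.3
```

```bash
python3 - <<'E'
from h import *
s,M,g=tool();print(s['t'],g.round(1),wb(g).round(1),s['wrist_force'].round(2))
_,b=snap('side','d17.png')
b=cv2.cvtColor(b,4)[40:240,240:400]
cv2.imwrite('pics/c17.png',cv2.resize(b,None,fx=3,fy=3,interpolation=2))
E
```

```text
23.15 [ 608.8 -258.8  141.5] [  51.4 -192.4  141.5] [-4.23  0.32 -0.55]
```

View pics/c17.png

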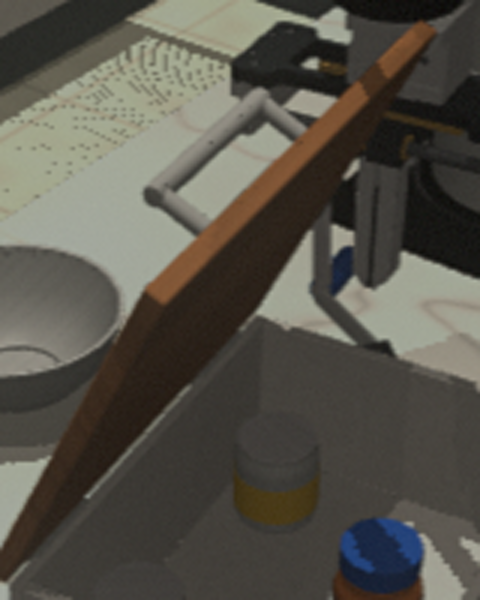

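Emit:
arm_command(
  moves=[
    [0, -1, -0.1, 0, 0],
    [0, -2, -0.3, 0, 0],
    [0, -3, -0.4, 0, 0],
    [0, -5, -0.7, 0, 0],
  ],
)

```text
t: 23.6
position: [606.1, -260.1, 323.6]
tool_rot: [-0.4, 1.566, -0.259]
wrist_force: [-0.0, 0.4, 1.2]
width: 0.5
```

```bash
python3 - <<'E'
from h import *
s,M,g=tool();print(s['t'],g.round(1),wb(g).round(1),s['wrist_force'].round(2))
_,b=snap('side','d18.png')
b=cv2.cvtColor(b,4)[40:240,240:400]
a=cv2.imread('pics/d17.png')[40:240,240:400]
cv2.imwrite('pics/c18.png',cv2.resize(np.hstack([a,b]),None,fx=2.4,fy=2.4,interpolation=2))
E
```

```text
23.6 [ 606.9 -260.3  143.6] [  49.2 -193.6  143.6] [-0.05  0.44  1.15]
```

View pics/c18.png

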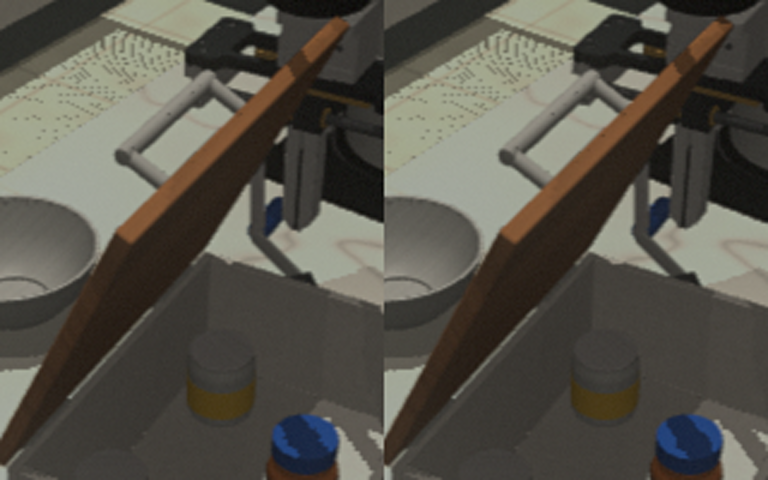

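Emit:
arm_command(
  moves=[
    [0, 0, -10, 0, 0],
    [0, 3, -25, 0, 0],
    [0, 6, -42, 0, 0],
    [0, 7, -50, 5, 0],
    [0, 7, -50, 30, 0],
    [0, 7, -50, 70, 0],
    [0, 7, -50, 115, 0],
    [0, 7, -50, 160, 0],
    [0.25, 7, -50, 205, 0],
    [0.25, 7, -40, 232, 0],
    [0.25, 5, -10, 240, 0],
    [0.25, 0, 30, 240, 0],
    [0.25, -3, 75, 240, 0],
    [0.25, -6, 120, 240, 0],
    [0.25, -9, 160, 240, 0],
    [0.25, -11, 185, 240, 0],
    [0.25, -11.5, 193, 240, 0],
    [0.25, -11.5, 193, 240, 0],
    [0.25, -11.5, 193, 240, 0],
  ],
)

```text
t: 25.55
position: [593.9, -68.4, 562.5]
tool_rot: [-1.543, 1.57, -1.403]
wrist_force: [-0.4, -0.1, -0.5]
width: 23.3
```

```bash
python3 - <<'E'
from h import *
s,M,g=tool();print(s['t'],g.round(1),wb(g).round(1),np.arctan2(M[1,2],M[0,2]),s['wrist_force'].round(2),s['width'])
_,b=snap('side','d19.png'); _,w=snap('wrist','w19.png')
b=cv2.cvtColor(b,4)[10:210,240:400]
cv2.imwrite('pics/c19.png',cv2.resize(b,None,fx=3,fy=3,interpolation=2))
E
```

```text
25.55 [593.9 -68.5 382.5] [ 63.4  -1.9 382.5] 0.13984804814985397 [-0.42 -0.15 -0.5 ] 23.283926734031848
```

View pics/c19.png

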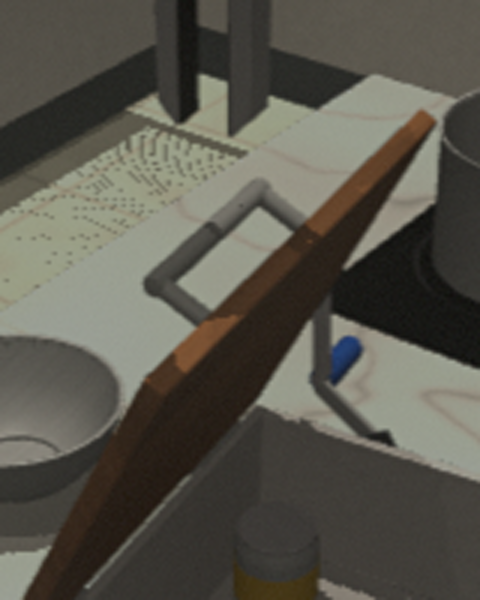

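View pics/w19.png

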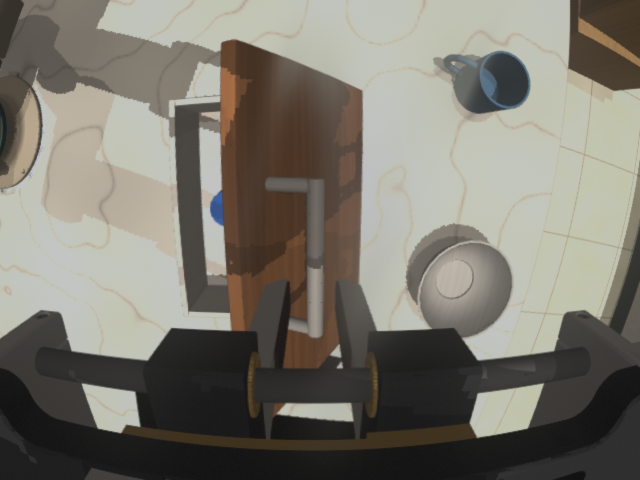

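```bash
python3 - <<'E'
from h import *
for z in(304,308):
  a=wonz((317,179),z);b=wonz((315.8,336),z);print(z,((a+b)/2).round(1),wb((a+b)/2).round(1),np.linalg.norm(a-b).round(1))
print(lidang((240+153/3,10+285/3)))
E
```

```text
304 [596.5 -68.7 304. ] [ 66.   -2.5 304. ] 112.3
308 [596.3 -67.5 308. ] [ 65.9  -1.2 308. ] 110.4
(array([ 63.2,  54. , 307.6]), np.float64(1.101))
```

Emit:
arm_command(
  moves=[
    [0.25, 1.5, 0.3, -10, 0],
    [0.25, 2.5, 0.5, -28, 0],
    [0.25, 2.5, 0.5, -46, 0],
    [0.25, 2.5, 0.5, -60, 0],
    [0.25, 2.5, 0.5, -70, 0],
    [0.25, 2.5, 0.5, -70, 0],
    [0.25, 2.5, 0.5, -70, 0],
  ],
)

```text
t: 26.35
position: [596.2, -66.9, 492.6]
tool_rot: [-0.144, 1.571, -0.003]
wrist_force: [0.3, 1.1, -0.4]
width: 23.6
```

```bash
python3 - <<'E'
from h import *
s,M,g=tool();print(s['t'],g.round(1),wb(g).round(1),s['wrist_force'].round(2),s['width'])
_,b=snap('side','d20.png')
b=cv2.cvtColor(b,4)[10:210,240:400]
cv2.imwrite('pics/c20.png',cv2.resize(b,None,fx=3,fy=3,interpolation=2))
E
```

```text
26.35 [596.2 -66.9 312.6] [ 65.9  -0.7 312.6] [ 0.31  1.07 -0.42] 23.577117520075987
```

View pics/c20.png

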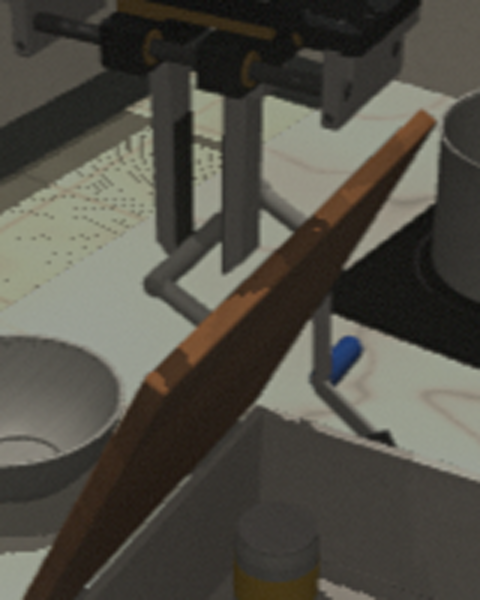

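The bar is between the fingers; close.

Emit:
arm_command(
  moves=[
    [0.15, 0, 0, 0, 0],
    [0.08, 0, 0, 0, 0],
    [0, 0, 0, 0, 0],
    [0, 0, 0, 0, 0],
    [0, 0, 0, 0, 0],
  ],
)

```text
t: 26.9
position: [596.0, -66.6, 493.4]
tool_rot: [-0.517, 1.569, -0.375]
wrist_force: [-0.6, -0.5, 5.1]
width: 10.6
```

```bash
python3 - <<'E'
from h import *
s,M,g=tool();print(s['t'],g.round(1),wb(g).round(1),s['wrist_force'].round(2),s['width'])
# grasp is ~6 above bar
r=np.hypot(110-wb(g)[0],306.5-111);print(r)
t0=np.arctan2(306.5-111,110-wb(g)[0])-.2365;print(t0)
for t in np.r_[t0:0:-0.05,0.1,.08,.06,.04,.03,.02,.01,0]:
    A=lambda t:np.array([110-201*np.cos(t+.2365),111+201*np.sin(t+.2365)])
    d=A(t)-A(t0);print(round(t,3),(d[0]*EX[:2]).round(1),d[1].round(1))
E
```

```text
26.9 [596.2 -66.7 313.4] [ 65.9  -0.4 313.4] [-0.57 -0.54  5.13] 10.637509041967306
200.40221847202682
1.1126557001832738
1.113 [0. 0.] 0.0
1.063 [-9.6 -1.4] -2.5
1.013 [-19.2  -2.7] -5.4
0.963 [-28.5  -4. ] -8.8
0.913 [-37.7  -5.4] -12.7
0.863 [-46.7  -6.6] -17.0
0.813 [-55.4  -7.9] -21.8
0.763 [-63.9  -9.1] -27.0
0.713 [-72.1 -10.2] -32.7
0.663 [-80.1 -11.4] -38.7
0.613 [-87.7 -12.5] -45.2
0.563 [-95.  -13.5] -52.0
0.513 [-102.   -14.5] -59.2
0.463 [-108.6  -15.4] -66.7
0.413 [-114.8  -16.3] -74.6
0.363 [-120.6  -17.1] -82.7
0.313 [-126.   -17.9] -91.2
0.263 [-131.   -18.6] -99.9
0.213 [-135.5  -19.2] -108.8
0.163 [-139.6  -19.8] -118.0
0.113 [-143.3  -20.3] -127.3
0.063 [-146.4  -20.8] -136.8
0.013 [-149.1  -21.2] -146.5
0.1 [-144.1  -20.5] -129.7
0.08 [-145.4  -20.6] -133.5
0.06 [-146.6  -20.8] -137.4
0.04 [-147.7  -21. ] -141.2
0.03 [-148.2  -21. ] -143.1
0.02 [-148.7  -21.1] -145.1
0.01 [-149.2  -21.2] -147.0
0.0 [-149.7  -21.3] -149.0
```

Emit:
arm_command(
  moves=[
    [0, -4.8, -0.7, -1, 0],
    [0, -9.6, -1.4, -2, 0],
    [0, -19.2, -2.7, -4.5, 0],
    [0, -28.5, -4, -7.5, 0],
    [0, -37.7, -5.4, -11, 0],
    [0, -46.7, -6.6, -15, 0],
    [0, -46.7, -6.6, -15, 0],
  ],
)

```text
t: 27.6
position: [547.6, -73.5, 476.2]
tool_rot: [3.05, 1.566, -3.093]
wrist_force: [0.2, -0.8, -2.8]
width: 10.8
```

```bash
python3 - <<'E'
from h import *
s,M,g=tool();print(s['t'],g.round(1),wb(g).round(1),s['wrist_force'].round(2),s['width'])
E
```

```text
27.6 [546.8 -73.5 296.2] [ 1.600e+01 -2.000e-01  2.962e+02] [ 0.16 -0.82 -2.79] 10.813007210772039
```

Emit:
arm_command(
  moves=[
    [0, -8.7, -1.3, -6, 0],
    [0, -17.2, -2.5, -11.5, 0],
    [0, -25.4, -3.6, -17, 0],
    [0, -33.4, -4.8, -23, 0],
    [0, -41, -5.9, -29.5, 0],
    [0, -48.3, -6.9, -36.3, 0],
    [0, -55.3, -7.9, -43.5, 0],
    [0, -55.3, -7.9, -43.5, 0],
  ],
)

```text
t: 28.4
position: [493.1, -81.1, 432.3]
tool_rot: [2.764, 1.568, 2.905]
wrist_force: [1.4, 0.5, -3.9]
width: 10.9
```

```bash
python3 - <<'E'
from h import *
s,M,g=tool();print(s['t'],g.round(1),wb(g).round(1),s['wrist_force'].round(2),s['width'])
E
```

```text
28.4 [492.6 -81.  252.3] [-3.860e+01 -1.000e-01  2.523e+02] [ 1.42  0.48 -3.88] 10.9313294329135
```

Emit:
arm_command(
  moves=[
    [0, -3.4, -0.5, -3.7, 0],
    [0, -6.6, -0.9, -7.5, 0],
    [0, -12.8, -1.8, -15.4, 0],
    [0, -18.6, -2.6, -23.5, 0],
    [0, -24, -3.4, -32, 0],
    [0, -29, -4.1, -40.7, 0],
    [0, -33.5, -4.7, -49.6, 0],
    [0, -36, -5.1, -54.2, 0],
    [0, -37.6, -5.3, -58.8, 0],
    [0, -39.5, -5.6, -63.4, 0],
    [0, -41.3, -5.8, -68.1, 0],
    [0, -41.3, -5.8, -68.1, 0],
  ],
)

```text
t: 29.6
position: [452.5, -86.8, 365.2]
tool_rot: [2.477, 1.57, 2.618]
wrist_force: [2.4, 3.0, -1.8]
width: 11.0
```

```bash
python3 - <<'E'
from h import *
s,M,g=tool();print(s['t'],g.round(1),wb(g).round(1),s['wrist_force'].round(2),s['width'])
_,b=snap('side','d21.png')
cv2.imwrite('pics/c21.png',cv2.resize(cv2.cvtColor(b,4)[80:320,230:470],None,fx=2.4,fy=2.4))
E
```

```text
29.6 [452.4 -86.7 185.2] [-79.3   0.  185.2] [ 2.35  3.   -1.85] 10.988502730806173
```

View pics/c21.png

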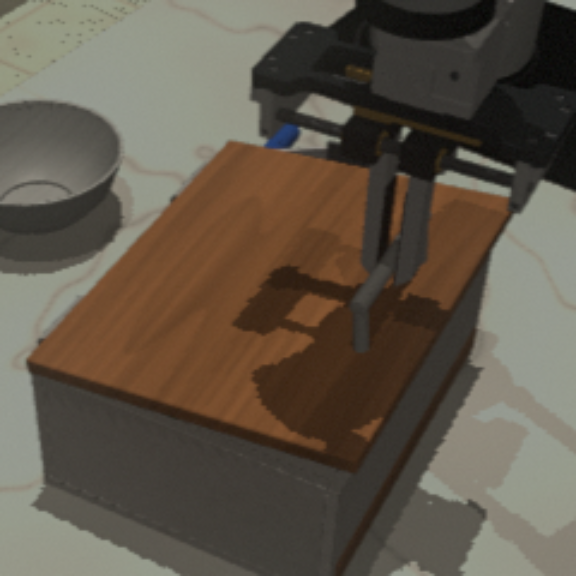

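Emit:
arm_command(
  moves=[
    [0, -0.8, -0.1, -2, 0],
    [0, -1.6, -0.2, -4, 0],
    [0, -2.2, -0.3, -6, 0],
    [0, -2.8, -0.4, -8, 0],
    [0, -3.4, -0.5, -10, 0],
    [0, -4, -0.6, -12, 0],
    [0, -4.6, -0.6, -14, 0],
    [0, -5, -0.7, -16, 0],
    [0, -5, -0.7, -16, 0],
  ],
)

```text
t: 30.55
position: [447.6, -87.5, 349.5]
tool_rot: [2.438, 1.57, 2.579]
wrist_force: [1.1, 5.6, -2.0]
width: 11.1
```

Emit:
arm_command(
  moves=[
    [0, -0.2, 0, -1, 0],
    [0, -0.5, 0, -2, 0],
    [0, -0.5, 0, -2, 0],
  ],
)

```text
t: 30.85
position: [447.1, -87.6, 347.8]
tool_rot: [2.602, 1.57, 2.743]
wrist_force: [0.2, 4.5, -1.4]
width: 11.1
```

Emit:
arm_command(
  moves=[
    [0, -0.2, 0, -1, 0],
    [0, -0.5, 0, -2, 0],
    [0, -0.5, 0, -2, 0],
  ],
)

```text
t: 31.15
position: [446.6, -87.6, 345.9]
tool_rot: [-3.106, 1.571, -2.965]
wrist_force: [0.5, 3.8, -0.4]
width: 10.8
```

Emit:
arm_command(
  moves=[
    [0, -0.1, 0, -0.7, 0],
    [0, -0.2, 0, -1.4, 0],
    [0, -0.2, 0, -1.4, 0],
  ],
)

```text
t: 31.45
position: [446.5, -87.6, 345.4]
tool_rot: [-0.805, 1.57, -0.664]
wrist_force: [-0.4, 5.1, 5.9]
width: 10.8
```

Emit:
arm_command(
  moves=[
    [0, 0, 0, -0.7, 0],
    [0, 0, 0, -1.4, 0],
    [0, 0, 0, -1.4, 0],
  ],
)

```text
t: 31.75
position: [446.4, -87.5, 345.3]
tool_rot: [-0.612, 1.57, -0.47]
wrist_force: [-3.7, 6.0, 15.2]
width: 10.9
```

Emit:
arm_command(
  moves=[
    [0, 0, 0, -0.7, 0],
    [0, 0, 0, -1.4, 0],
    [0, 0, 0, -1.4, 0],
  ],
)

```text
t: 32.05
position: [446.3, -87.5, 345.1]
tool_rot: [-0.67, 1.569, -0.528]
wrist_force: [-5.7, 7.0, 22.8]
width: 11.2
```

Emit:
arm_command(
  moves=[
    [0, 0, -0.5, 1, 0],
    [0, 0, -1, 2, 0],
    [0.15, 0, -1, 2.2, 0],
    [0.3, 0, -1, 2.2, 0],
    [0.4, 0, -1, 2.2, 0],
    [0.4, 0, -1, 2.2, 0],
  ],
)

```text
t: 32.65
position: [446.6, -89.1, 343.7]
tool_rot: [-2.122, 1.57, -1.981]
wrist_force: [0.1, 0.6, 0.2]
width: 34.7
```

```bash
python3 - <<'E'
from h import *
s,M,g=tool();print(s['t'],g.round(1),wb(g).round(1),s['wrist_force'].round(2),s['width'])
_,b=snap('side','d22.png')
for f in ('side0','d22'):
    im=cv2.imread(f'pics/{f}.png'); hsv=cv2.cvtColor(im,40); m=cv2.inRange(hsv,(5,110,40),(20,255,255)); m[:, :230]=0
    c=max(cv2.findContours(m,0,1)[0],key=cv2.contourArea); print(f,cv2.approxPolyDP(cv2.convexHull(c),6,True)[:,0].tolist())
cv2.imwrite('pics/c22.png',cv2.resize(cv2.cvtColor(b,4)[80:320,230:470],None,fx=2.4,fy=2.4))
E
```

```text
32.65 [446.5 -89.3 163.7] [-85.5  -1.7 163.7] [0.14 0.6  0.16] 34.72022756871868
side0 [[326, 139], [442, 174], [377, 287], [243, 234]]
d22 [[326, 139], [426, 158], [443, 175], [377, 288], [243, 233]]
```

View pics/c22.png

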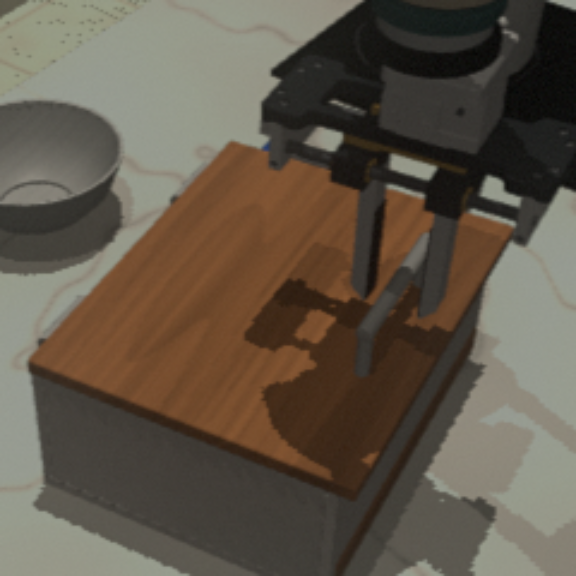

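Lid is shut and its outline matches the start. Retreating upward.

Emit:
arm_command(
  moves=[
    [0.4, 0, 0, 8, 0],
    [0.4, 0, 0, 25, 0],
    [0.4, 0, 0, 55, 0],
    [0.4, 0, 0, 90, 0],
    [0.4, 0, 0, 120, 0],
    [0.4, -20, -40, 130, 0],
    [0.4, -40, -85, 130, 0],
    [0.4, -60, -130, 130, 0],
    [0.4, -80, -175, 130, 0],
    [0.4, -90, -200, 130, 0],
    [0.4, -90, -200, 130, 0],
    [0.4, -90, -200, 130, 0],
  ],
)

```text
t: 33.9
position: [356.4, -288.7, 474.2]
tool_rot: [1.006, 1.57, 1.145]
wrist_force: [-0.3, -0.2, -0.1]
width: 37.5
```

```bash
python3 - <<'E'
from h import *
s,M,g=tool();print(s['t'],g.round(1),s['wrist_force'].round(2))
_,b=snap('side','d23.png');_,a=snap('scene','s23.png')
for f in ('side0','d23','scene0','s23'):
    im=cv2.imread(f'pics/{f}.png'); hsv=cv2.cvtColor(im,40); m=cv2.inRange(hsv,(5,110,60),(20,255,255))
    k,l,st,ce=cv2.connectedComponentsWithStats(m); j=l[210,330] if 'd' in f and f!='scene0' else l[230,260]
    c=max(cv2.findContours((l==j).astype(np.uint8),0,1)[0],key=cv2.contourArea); print(f,cv2.approxPolyDP(cv2.convexHull(c),6,True)[:,0].tolist())
cv2.imwrite('pics/c23.png',np.hstack([cv2.resize(cv2.cvtColor(i,4),(400,300)) for i in(b,a)]))
E
```

```text
33.9 [ 356.5 -288.6  294.2] [-0.26 -0.23 -0.09]
side0 [[326, 139], [442, 174], [378, 284], [242, 230]]
d23 [[326, 139], [442, 174], [378, 284], [242, 230]]
scene0 [[178, 238], [232, 189], [343, 210], [308, 268]]
s23 [[178, 239], [232, 189], [343, 210], [308, 268]]
```

View pics/c23.png

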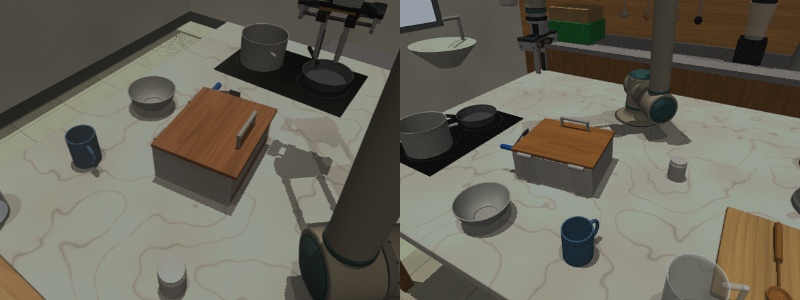

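The lid outline matches the starting one to within 1 px in both views, the tub is in place and the arm is clear, so I'm handing in.

```bash
python3 -c "
from rig import env
print(env.close_job())"
```

```text
the job is handed in; nothing more can be done
None
```

The job is done and handed in at about 34 s, with the arm clear of everything. I lifted the lid until the stay locked, stood the jar in the bin, broke the stay with its knob, and lowered the lid until it was fully shut.

- **Lid up:** The lid reached its stop at about 1.33 rad, with at most about 6 N along the lifting direction at the handle there. I then eased it back about 0.04 rad. The knob moved to its locked position and the lid held by itself when released. On the way up, well before the stop, there was a brief 12–15 N pull towards or away from the hinge, because my path was slightly off the arc.
- **Jar:** It is upright on the bin floor in the front half, about 45 mm in front of the bin's middle. I checked this in the pictures after letting go. The tins were not touched.
- **Stay broken:** I pushed the knob until my estimate of the elbow was about 1.8 rad. The push reached about 9.5 N, above the expected 3–6 N, because it was also bringing the lid down. The lid stayed at about 1.1 rad when I let go, right at the edge of where it holds.
- **Lid down:** I lowered it in the grip, the last 20 mm at about 20 mm/s or slower, until it touched. I then pressed on to about 23 N to confirm it was seated.

After I released it, the lid's outline matched the starting one to within 1 px in both views, and the white tub was where it started. With the lid shut I could not see the jar and tins again, so the last look inside was while the stay was being broken. I did not measure the bracket's position separately, but it looked unmoved in the pictures.

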